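Clamp the sample tins in the counter shaker

TASK

Get the tin shaker on the shop counter ready to run: first stand all the small sample tins that are out on the counter upright on its bed, in one row between jaw and fence. Then fit the crank on the square shaft and wind it clockwise until the jaw presses the tins against the fence and the jaw's indicator finger stands between its two marks (never wind so far that the spring pad is driven to its stop), and put the crank back on its rubber mat, standing on its hub as it was. Also turn the throw knob until the sliding pointer lines up with the brass mark (leave the mark where it is).

Things in the scene. Friction and masses are not known exactly. Their poses are not given: they have to be found in the camera images.
- shaker: Grey fixed tin shaker, 285 x 324 mm slab. Origin on the counter under it; its x runs from gearbox to fence (away from the robot at yaw 0), y left, z up. In its frame, mm: bed top z = 18; gearbox 95 x 90 centred at (-105, 0), top z = 50, shaft on it at (-100, 0); throw knob at (-85, 155); pointer scale along x at y = 155, top z = 40
- bed (a point): Middle of the flat bed between fence and open jaw, on its surface, shaker axes. Fence: fixed steel bar along y, inner face at x = +40 mm from here, 20 mm high; 20 mm high side walls at y = -110 and 110. Jaw pad: rubber bar along y, -104 to 104, 20 mm high, face at x = -40 mm + joint jaw - joint pad. Four tins fit in a row along y at 54 mm pitch
- shaft_seat (a point): Top face of the 44 mm steel collar at the foot of the upright square shaft, on the shaft's axis, 53 mm above the counter: the crank's underside rests here when fully on. The shaft is 14 mm square, stands 33 mm above this point, its top 7 mm tapered. Its x and y axes are square to the shaft's flats and turn with it
- shaft (a joint): Turn of the square shaft, rad, grows clockwise seen from above; many turns. Takes about 0.1 N m and stays where it is left. One turn clockwise moves the jaw 14 mm towards the fence
- jaw (a joint): Travel of the jaw carrier towards the fence, m: 0.00223 per rad of the shaft
- pad (a joint): How far the jaw's spring-loaded pad is pressed back into the jaw, m: 0 when free, stop at 0.022; spring 1 N/mm after 3 N preload. The steel indicator finger on top of the jaw moves with the pad and is midway between the jaw's two black upright marks at 0.010 (between them from 0.004 to 0.016). Some 3 turns are needed from the start
- crank: Loose steel crank, 0.36 kg, origin at the centre of its underside, z up. Square hub 29 x 29 mm, 44 mm tall, on a 44 x 44 x 6 mm foot it stands on; square socket 17 x 17 mm, 36 mm deep, open below, sides along its x and y. Arm 12 mm wide, z = 30 to 38 mm, along +x. Upright wooden handle 18 mm diameter, z = 42 to 94 mm, at x = 55 mm, spins freely. Carry it by the hub's y sides
- crank_handle (a point): Middle of the crank's handle: 55 mm out from the hub's axis along the crank's x, 68 mm above its underside
- mat: Flat black rubber mat fixed on the counter, 120 x 130 mm, 3 mm thick, origin at the centre of its underside: the crank's place
- dial (a joint): Throw knob, rad, 0 to 6.28, grows clockwise seen from above, stays where left. Moves the pointer 12 mm per rad
- dial_grip (a point): On the throw knob's axis at the height to grip its bar. The bar (42 mm long, 14 mm thick, reaching 7 mm above and 25 mm below this point) lies along the shaker's x at joint dial = 0 and turns clockwise with it
- pointer (a joint): Travel of the pointer along the shaker's +x, m, 0.012 per rad of the knob
- pointer_tip (a point): Tip of the steel blade of the black sliding pointer, on the scale's centre line; axes as the shaker's. It lines up with the mark when both have the same shaker x (within 2.5 mm)
- mark_tip (a point): Tip of the facing blade of the brass mark; axes as the shaker's. Do not move it: it is stiff
- tin1: Small sample paint tin, bare metal with a paper band, upright cylinder 48 mm diameter, 50 mm tall, 0.2 kg, heavier below, origin at the centre of its underside; two to four of tin1 to tin4 are present
- tin2: Small sample paint tin, bare metal with a paper band, upright cylinder 48 mm diameter, 50 mm tall, 0.2 kg, heavier below, origin at the centre of its underside; two to four of tin1 to tin4 are present
- tin3: Small sample paint tin, bare metal with a paper band, upright cylinder 48 mm diameter, 50 mm tall, 0.2 kg, heavier below, origin at the centre of its underside; two to four of tin1 to tin4 are present
- tin4: Small sample paint tin, bare metal with a paper band, upright cylinder 48 mm diameter, 50 mm tall, 0.2 kg, heavier below, origin at the centre of its underside; two to four of tin1 to tin4 are present
- tape: Bystander: roll of tape lying flat among the tins, 72 mm diameter, 24 mm tall, origin at the centre of its underside
There are look-alikes about, which are no part of the job. What is shaped like the crank but purple is not meant.

How it is judged:
By the outcome, as a careful person would: the job done as asked, in the order asked, and still so for the second after the job is handed in, with the robot touching nothing.
Of tin1, tin2, tin3, tin4 only 2 to 4 are there at a start; the rules pass over those that are not, and their reading is None.
At some moment in a run one of tin1, tin2, tin3, tin4 may be knocked a few centimetres aside while the robot is not near it.
It also fails if it takes over 210 s, if anything falls off the work surface, if the arm or the gripper's body presses on something with over 40 N, if the wrist force passes 120 N, or if a joint passes its speed limit or range.

ROBOT

A 7-joint arm with a two-finger parallel gripper is mounted at the origin on the work surface. World frame = base frame: x ahead of the robot, y to its left, z up, the work surface at z = 0. Lengths are in m, angles in degrees, forces in N, time in s.
With the tool pointing down it reaches from about 0.425 to 0.875 m from the base axis. Payload 9.9 kg.
Tool frame: the origin (TCP) lies midway between the tips of the shut fingers; the grasp point (between the pads) lies 19 mm behind it; z points along the fingers, y is the line along which they close (so a half turn about z gives the same grasp; the last joint's range is limited). The gripper opens to 85 mm and grips with 20 to 120 N. Pads are 22 mm wide; open, the fingers measure 114 mm over their backs; the gripper's body (76 mm by 85 mm) begins 54 mm behind the grasp point. The pads swing forward as they close: fully open they stand 13 mm farther back than shut.
Start: joints at [-71.15, 32.985, 1.427, 82.34, -0.859, 64.687, -3.237], TCP at [0.271, 0.618, 0.196] pointing down, gripper open.
Joint ranges: [-157.87, 157.87], [-19.46, 123.44], [-87.15, 90], [11.01, 140.99], [-62.26, 242.26], [9.8, 113.94], [-161.44, 161.44]. Speed limits (degrees/s): [127.2, 127.2, 172.46, 172.46, 180, 180, 180].

INTERFACE

Orientations are given as [roll, pitch, yaw] about the fixed x, y, z axes, in that order (R = Rz(yaw) Ry(pitch) Rx(roll)).
In Python, from plant import read_state, get_image, sign_off gives the robot as it stands.
- The arm moves only by the shell command python3 -m jog 'ROWS' [FORCE]. ROWS is JSON, one flat list of numbers, 7 for each row, row after row: the shift along the tool's x, y, z normalised to -1 to 1, where 1 is 30 cm, then the turn, a rotation vector about the tool's x, y, z normalised to -1 to 1, where 1 is 30 degrees, then the gripper command: -1 is shut, 1 is fully open, values between are in proportion. In form: [dx, dy, dz, rx, ry, rz, fingers, dx, dy, dz, rx, ry, rz, fingers, ...]. A call has 1 to 10 rows; each row is the pose to reach, as a shift and turn from the pose commanded when the call began, along the tool's axes at that moment; what a row does not reach only later rows make up. A row lasts 1/10 s, in which the tool goes at most 50 mm and 8.59 degrees, less where a joint would pass 70% of its speed; a pose out of reach is approached as far as the arm can. A call with a number of a shift or a turn outside -1 to 1 is refused whole. A call with a gripper value outside its range is refused whole. The fingers move at their own pace and stop on an object; FORCE is the grip in N (left out, the last holds). Time passes only in rows, so rows that repeat a pose let the fingers close. It gives the time, the measured TCP pose, the force, the opening and the grip force at its end, in the units of the state.
- read_state(): the state, without advancing time (a new reading comes with each control period).
- get_image(name): name is "scene" or "side" or "wrist"; returns a dict with "frame" (480x640x3 uint8, red, green, blue), "z_map" (480x640 float32, m along the optical axis (not along the pixel's ray), 0 where there is no reading), "fx", "fy", "cx", "cy" (pixels), "R" (3x3) and "t" (3): a world point X has camera coordinates R X + t; the wrist camera has in their place "T_tool_cam" (4x4, takes a point from camera to tool coordinates, whose origin is the TCP and whose axes are the flange's). Camera axes: x right, y down, z forward; pixel columns grow to the right and rows downward; lengths in m; the calibration is good to about 2 mm. A picture is of the moment at which its call begins: read the wrist's pose just before it.
- sign_off(): hands the job in; it is judged then, once.
The state is a dict: "t": time; "joint_positions": joint angles; "joint_velocities": joint speeds; "joint_efforts": joint torques, N m; "tool_pos": TCP position; "orientation": TCP orientation; "ft_force": force on the tool from outside, world axes, zero at the start; "torque": the same for the moment, N m; "opening": opening from 0.0 (shut) to 1.0 (fully open); "grip_force": force on a finger pad.
Only numpy, scipy, OpenCV 4.12 (cv2) and the standard library are available. Lean on these libraries where they do the work, as an engineer would, in place of code of your own. Each camera call takes 0.05 s, during which the arm holds its last target. There are 200 camera calls.

## Working session

There is one attempt and no reset: what is moved stays moved. The work goes in short steps, Python scripts to look and compute and a shell command to move; the robot and the scene stay as the last step left them, time stands still between calls to the robot, and variables do not carry over. Pictures are saved under pics/ and viewed, at most 14 in all, crops included, and the job is handed in when it is done.

```bash
ls; mkdir -p pics; cat > h.py <<'E'
import numpy as np, cv2
from plant import read_state, get_image, sign_off
from scipy.spatial.transform import Rotation as Ro
def tool():
    s=read_state(); return np.array(s["tool_pos"]), Ro.from_euler('xyz',s["orientation"],degrees=True).as_matrix()
def cam(n):
    p,R=tool(); g=get_image(n)
    if n=="wrist":
        T=np.array(g["T_tool_cam"]); g["C"]=R@T[:3,3]+p; g["M"]=R@T[:3,:3]
    else:
        g["M"]=np.array(g["R"]).T; g["C"]=-g["M"]@np.array(g["t"])
    return g
def ray(g,u,v,z):
    d=g["M"]@np.array([(u-g["cx"])/g["fx"],(v-g["cy"])/g["fy"],1]); return g["C"]+d*(z-g["C"][2])/d[2]
def cloud(g):
    v,u=np.mgrid[:480,:640]; z=g["z_map"]
    P=np.stack([(u-g["cx"])/g["fx"]*z,(v-g["cy"])/g["fy"]*z,z],-1)@g["M"].T+g["C"]; P[z==0]=np.nan; return P
def proj(g,X):
    c=g["M"].T@(np.array(X)-g["C"]); return g["fx"]*c[0]/c[2]+g["cx"],g["fy"]*c[1]/c[2]+g["cy"]
def save(g,n,crop=None,s=1):
    im=g["frame"][...,::-1]
    if crop: a,b,c,d=crop; im=im[b:d,a:c]
    cv2.imwrite("pics/"+n,cv2.resize(im,None,fx=s,fy=s,interpolation=cv2.INTER_CUBIC))
def go(X,yaw):
    "print rows units to reach TCP X, tool down with tool yaw"
    p,R=tool(); d=R.T@(np.array(X)-p)/0.3
    Rt=Ro.from_euler('xyz',[180,0,yaw],degrees=True).as_matrix()
    r=np.degrees(Ro.from_matrix(R.T@Rt).as_rotvec())/30
    print("go",np.round(d,3),np.round(r,3),"dist",np.linalg.norm(d)*.3)
E
python3 - <<'E'
from h import *
import pickle
s=read_state(); print(s)
for n in("scene","side"):
    g=cam(n); save(g,n+"0.png"); pickle.dump(g,open(n+".pkl","wb")); print(n,g["C"],g["M"][:,2],g["fx"])
E
```

```text
pics
{'t': 0.0, 'joint_positions': array([-71.14831683,  33.03440666,   1.42141982,  82.38654235,
        -0.86010802,  64.69059276,  -3.23784475]), 'joint_velocities': array([ 0.04216446, -0.03160041, -0.08921092,  0.03662253, -0.04400137,
       -0.00584262, -0.01780458]), 'joint_efforts': array([-3.88123644e-04, -7.65738988e+01,  2.24990912e+00, -2.85974693e+01,
        1.51893636e-02,  1.21980108e-02,  6.57183449e-06]), 'tool_pos': array([0.27056556, 0.6178054 , 0.19502079]), 'orientation': array([-1.79899050e+02,  3.63454335e-03,  1.56349673e+02]), 'ft_force': array([-0.0709179 , -0.80414783,  0.41022221]), 'torque': array([-0.04069141, -0.00820023, -0.03983621]), 'grip_force': 0.0, 'opening': 1.001620245241085}
scene [0.93566711 0.35117547 0.95016615] [-0.42152852 -0.40110895 -0.81328059] 493.1209951906489
side [-0.11550859 -0.78795555  0.64504183] [ 0.54652546  0.64729224 -0.53134046] 537.1508017309783
```

View pics/scene0.png

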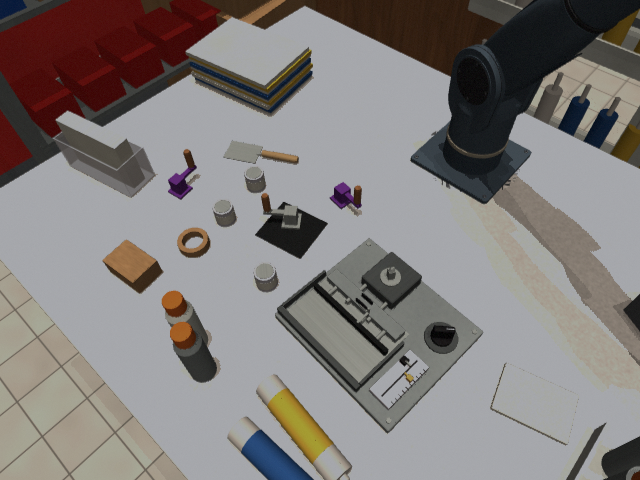

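View pics/side0.png

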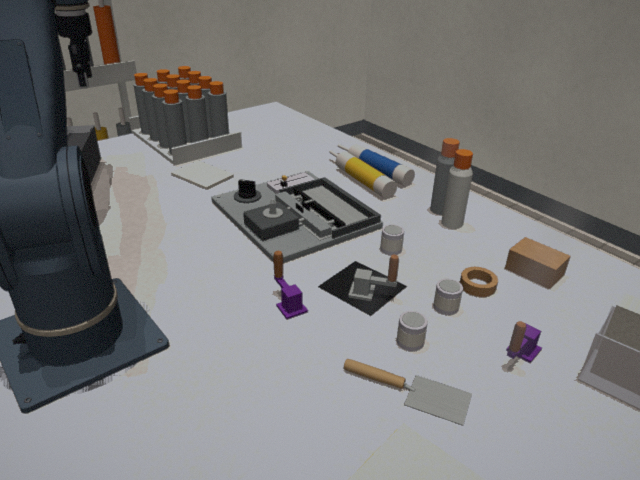

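Scene shows three grey tins, at (255,179), (224,212) and (265,276). The grey crank stands on the black mat at (290,215), with its handle at (266,203). The two purple look-alikes are at (180,187) and (342,195), so the grey one on the mat is the one meant. The shaker is centred near (378,332), with the gearbox at (390,277), the knob at (441,335) and the scale at (400,378).

```bash
python3 - <<'E'
from h import *
import pickle
g=pickle.load(open("scene.pkl","rb"));P=cloud(g);Z=P[...,2]
# tins: top-disc points
m=((Z>.042)&(Z<.056)).astype(np.uint8)
n,l,st,c=cv2.connectedComponentsWithStats(m)
for i in range(1,n):
    if st[i,4]>60:
        q=P[l==i][:,:3].astype(np.float32); r=cv2.minAreaRect(q[:,:2]*1000); print(c[i].round(),st[i,4],np.round(r[0]),np.round(r[1]),round(r[2],1),np.median(q[:,2]).round(4))
for z in (.006,.012,):
    for u,v in ((369,241),(481,331),(389,425),(278,315)): print(z,ray(g,u,v,z).round(3),Z[v,u].round(4))
print("slab z",np.nanmedian(Z[395:405,425:435]),Z[260:265,360:365].mean())
m=((Z>.003)&(Z<.15)).astype(np.uint8); n,l,st,c=cv2.connectedComponentsWithStats(m); k=l[332,378]
# slab rectangle
k=l[400,430]; q=P[l==k].astype(np.float32); r=cv2.minAreaRect(q[:,:2]*1000); print("slab",r,cv2.boxPoints(r))
save(g,"s1.png",(230,160,490,430),2.2)
E
```

```text
[459.   7.] 139 [-523. -383.] [163.  21.] 88.6 0.0472
[264.  84.] 421 [ 211. -618.] [175. 364.] 44.9 0.0489
[470. 160.] 237 [41. 15.] [ 71. 146.] 19.1 0.0489
[113. 171.] 299 [ 694. -655.] [ 82. 236.] 33.6 0.0493
[254. 174.] 254 [ 446. -353.] [51. 47.] 87.5 0.0502
[176. 179.] 105 [ 583. -487.] [30. 31.] 10.1 0.0444
[342. 188.] 108 [ 334. -158.] [30. 30.] 83.2 0.0444
[222. 207.] 284 [ 566. -329.] [48. 45.] 48.5 0.0506
[290. 211.] 139 [ 469. -204.] [32. 31.] 35.5 0.0467
[130. 261.] 1307 [ 801. -368.] [ 71. 103.] 6.2 0.0499
[391. 278.] 1597 [453.  84.] [91. 97.] 85.2 0.0504
[264. 272.] 361 [ 625. -126.] [47. 47.] 78.5 0.0505
[363. 307.] 67 [547.  84.] [42. 17.] 59.1 0.0471
[442. 334.] 72 [492. 239.] [ 9. 42.] 24.6 0.0495
[204. 369.] 91 [850. -61.] [22. 51.] 77.5 0.0488
[303. 428.] 2622 [799. 151.] [215.  41.] 82.8 0.0484
[265. 452.] 1831 [875. 141.] [ 42. 156.] 1.4 0.0484
[592. 452.] 441 [500. 550.] [  9. 123.] 89.7 0.0502
[613. 462.] 99 [490. 581.] [40. 12.] 30.2 0.0492
0.006 [ 0.39  -0.026  0.006] 0.0153
0.006 [0.412 0.289 0.006] 0.0178
0.006 [0.686 0.263 0.006] 0.0166
0.006 [ 0.665 -0.049  0.006] 0.0158
0.012 [ 0.393 -0.023  0.012] 0.0153
0.012 [0.415 0.289 0.012] 0.0178
0.012 [0.687 0.264 0.012] 0.0166
0.012 [ 0.667 -0.046  0.012] 0.0158
slab z 0.0003868698575217877 0.01791971543334446
slab ((-330.3683776855469, -312.0289306640625), (2520.455810546875, 2899.59375), 43.84560775756836) [[-2243.556    -139.4043 ]
 [ -234.95648 -2230.6174 ]
 [ 1582.8191   -484.65356]
 [ -425.78027  1606.5596 ]]
```

View pics/s1.png

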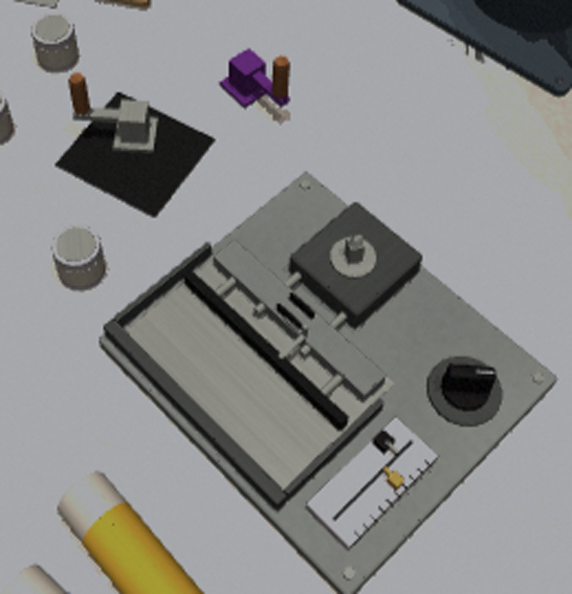

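```bash
python3 - <<'E'
from h import *
import pickle
g=pickle.load(open("scene.pkl","rb"));P=cloud(g)
for u,v in ((369,241),(481,331),(389,425),(278,315)): print(ray(g,u,v,.018).round(3))
print("tape",ray(g,194,242,.024))
print(np.array(get_image("wrist")["T_tool_cam"]).round(3))
go([.55,.10,.36],85)
E
```

```text
[ 0.396 -0.021  0.018]
[0.419 0.29  0.018]
[0.689 0.264 0.018]
[ 0.668 -0.044  0.018]
tape [ 0.66849105 -0.31774901  0.024     ]
[[-0.002 -0.955 -0.296  0.075]
 [ 1.    -0.002 -0.001 -0.001]
 [ 0.    -0.296  0.955 -0.178]
 [ 0.     0.     0.     1.   ]]
go [-1.546 -1.209 -0.548] [-2.000e-03  2.000e-03  2.378e+00] dist 0.6111434169488895
```

```bash
R="-1,-0.78,-0.548,0,0,1,1"; python3 -m jog '[-1,-0.78,-0.548,0,0,1,1,-1,-0.78,-0.548,0,0,1,1,-1,-0.78,-0.548,0,0,1,1,-1,-0.78,-0.548,0,0,1,1,-1,-0.78,-0.548,0,0,1,1,-1,-0.78,-0.548,0,0,1,1,-1,-0.78,-0.548,0,0,1,1,-1,-0.78,-0.548,0,0,1,1,-1,-0.78,-0.548,0,0,1,1,-1,-0.78,-0.548,0,0,1,1]'
python3 -c "
from h import *
go([.55,.10,.36],85)"
```

```text
t: 1.15
tool_pos: [0.4532, 0.2814, 0.3614]
orientation: [179.9, 0.0, 126.1]
ft_force: [-0.5, 0.6, -0.5]
opening: 1.004
grip_force: 0.0
go [-0.679 -0.095  0.005] [ 0.004 -0.     1.369] dist 0.20557005826386476
```

```bash
python3 -m jog '[-0.35,-0.05,0,0,0,1,1,-0.679,-0.095,0.005,0,0,1,1,-0.679,-0.095,0.005,0,0,1,1,-0.679,-0.095,0.005,0,0,1,1,-0.679,-0.095,0.005,0,0,1,1]' >/dev/null
python3 -m jog '[0,0,0,0,0,0.37,1,0,0,0,0,0,0.37,1,0,0,0,0,0,0.37,1,0,0,0,0,0,0.37,1,0,0,0,0,0,0.37,1]'
python3 - <<'E'
from h import *
import pickle
g=cam("wrist"); save(g,"w1.png"); pickle.dump(g,open("w1.pkl","wb"))
E
```

```text
t: 2.15
tool_pos: [0.5492, 0.1037, 0.3584]
orientation: [-180.0, 0.0, 85.4]
ft_force: [0.1, -0.8, 0.5]
opening: 1.001
grip_force: 0.0
```

View pics/w1.png

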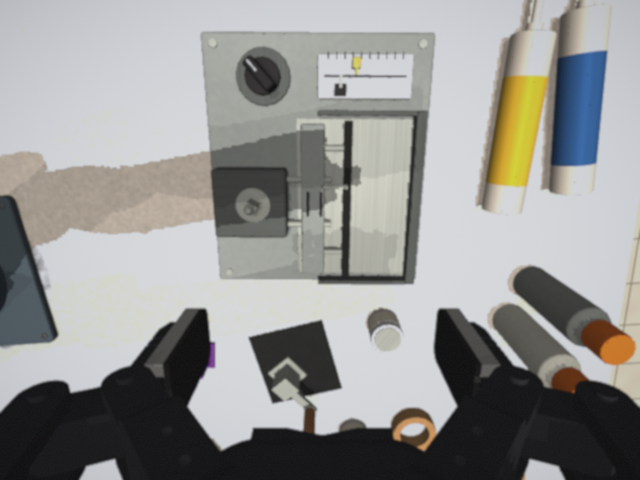

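Wrist view shows the shaker: shaft at (252,205), knob at (262,75), pointer blade at about (340,84) and brass mark blade at about (357,70). The bed runs from the pad face at u≈352 to the fence at u≈410, rows 115–280. The grey crank on the mat is at (287,380), with its handle at (309,418).

```bash
python3 - <<'E'
from h import *
import pickle
g=pickle.load(open("w1.pkl","rb"));P=cloud(g);Z=P[...,2]
def rect(m,name,k):
    n,l,st,c=cv2.connectedComponentsWithStats(m.astype(np.uint8)); i=l[k[1],k[0]]
    if i==0: print(name,"none");return
    q=P[l==i]; r=cv2.minAreaRect((q[:,:2]*1000).astype(np.float32)); print(name,np.round(r[0],1),np.round(r[1],1),round(r[2],2),len(q),np.median(q[:,2]).round(4))
    return q
rect((Z>.044)&(Z<.0515),"gear",(225,180))
rect((Z>.0515)&(Z<.0575),"collar",(244,213))
rect((Z>.033)&(Z<.043),"fencewalls",(413,200))
q=rect((Z>.012)&(Z<.024),"bed",(385,180))
v=np.array([110,130,160,200,240,270])
for r in v: # profile along row: z edges
    z=Z[r,340:430]; print(r,[(340+i,round(float(P[r,340+i,0])*1000),round(float(P[r,340+i,1])*1000),round(float(a)*1000)) for i,a in enumerate(z) if 340+i in range(344,430,3)][::1][:28] if r in(160,240) else "")
print("col385",[(r,round(float(P[r,385,1])*1000),round(float(Z[r,385])*1000)) for r in list(range(106,124,2))+list(range(268,288,2))])
save(g,"w1c.png",(230,35,430,110),4)
E
```

```text
gear none
collar [459.   83.2] [43.7 43.8] 56.32 704 0.053
fencewalls [609.3  70.2] [231.2 134.5] 85.13 2730 0.0379
bed [544.7 121.7] [321.4 285.5] 84.98 27638 0.0182
110 
130 
160 [(344, 580, 128, 38), (347, 584, 127, 37), (350, 587, 127, 39), (353, 593, 125, 19), (356, 597, 125, 18), (359, 601, 124, 18), (362, 605, 124, 17), (365, 609, 123, 17), (368, 612, 123, 18), (371, 616, 123, 19), (374, 620, 123, 19), (377, 624, 122, 19), (380, 628, 122, 20), (383, 632, 122, 20), (386, 636, 121, 18), (389, 640, 121, 20), (392, 644, 121, 18), (395, 648, 120, 19), (398, 652, 120, 21), (401, 656, 120, 18), (404, 660, 119, 19), (407, 664, 119, 19), (410, 668, 119, 17), (413, 668, 120, 36), (416, 671, 120, 37), (419, 674, 120, 40), (422, 679, 120, 38), (425, 692, 115, 0)]
200 
240 [(344, 573, 22, 39), (347, 577, 21, 37), (350, 582, 14, 18), (353, 586, 15, 20), (356, 591, 14, 17), (359, 595, 13, 16), (362, 599, 14, 19), (365, 603, 13, 19), (368, 607, 12, 18), (371, 611, 13, 19), (374, 616, 12, 19), (377, 620, 12, 20), (380, 624, 12, 19), (383, 628, 11, 18), (386, 632, 11, 20), (389, 637, 10, 17), (392, 641, 10, 19), (395, 645, 9, 18), (398, 649, 9, 18), (401, 654, 9, 17), (404, 658, 9, 19), (407, 658, 14, 36), (410, 662, 14, 38), (413, 666, 14, 37), (416, 670, 13, 37), (419, 683, 1, 1), (422, 687, 1, 1), (425, 692, 0, 0)]
270 
col385 [(106, 189, 17), (108, 187, 18), (110, 184, 36), (112, 182, 38), (114, 179, 38), (116, 177, 17), (118, 174, 19), (120, 172, 16), (122, 170, 19), (268, -31, 19), (270, -35, 18), (272, -38, 18), (274, -41, 17), (276, -42, 24), (278, -42, 31), (280, -42, 37), (282, -45, 38), (284, -65, 0), (286, -68, 0)]
```

View pics/w1c.png

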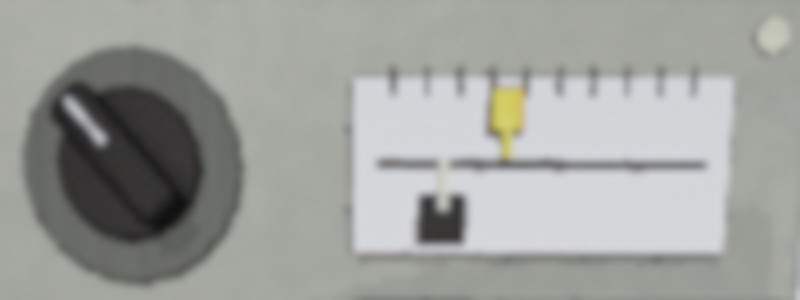

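```bash
python3 -c "
from h import *
import pickle
g=pickle.load(open('w1.pkl','rb'))
a=ray(g,340.75,76.2,.042);b=ray(g,356.75,75,.042);e=np.array([.9962,-.0872]);print('dx',(b-a)[:2]@e,a,b)
P=cloud(g);q=P[300:355,360:410].reshape(-1,3);q=q[(q[:,2]>.044)];print('tinA',(q.max(0)+q.min(0))/2,q.max(0)-q.min(0))
go([.625,-.126,.12],85)"
```

```text
dx 0.018937487071119773 [0.58215555 0.22619075 0.042     ] [0.60114449 0.22595325 0.042     ]
tinA [ 0.62407365 -0.12688698  0.04862893] [0.04730427 0.04702846 0.00899509]
go [-0.742  0.314  0.795] [-0.001 -0.     0.012] dist 0.33950915703806406
```

```bash
python3 -m jog '[-0.13,0.055,0.13,0,0,0,1,-0.26,0.11,0.26,0,0,0,1,-0.40,0.17,0.40,0,0,0,1,-0.53,0.22,0.53,0,0,0,1,-0.66,0.28,0.66,0,0,0,1,-0.745,0.313,0.76,0,0,0,1,-0.745,0.313,0.795,0,0,0,1,-0.745,0.313,0.795,0,0,0,1,-0.745,0.313,0.795,0,0,0,1]' 40
python3 -c "
from h import *
go([.624,-.1265,.024],85)"
```

```text
t: 3.1
tool_pos: [0.6242, -0.1278, 0.1197]
orientation: [-179.9, -0.0, 85.2]
ft_force: [0.4, 0.0, 1.0]
opening: 1.003
grip_force: 0.0
go [ 0.004 -0.001  0.319] [-0.003 -0.001  0.007] dist 0.09574653210336952
```

```bash
python3 -m jog '[0,0,0.12,0,0,0,1,0,0,0.24,0,0,0,1,0,0,0.32,0,0,0,1,0,0,0.32,0,0,0,1,0,0,0.32,0,0,0,-1,0,0,0.32,0,0,0,-1,0,0,0.32,0,0,0,-1,0,0,0.32,0,0,0,-1,0,0,0.32,0,0,0,-1,0,0,0.32,0,0,0,-1]' 40
python3 -m jog '[0,0,-0.12,0,0,0,-1,0,0,-0.27,0,0,0,-1,0,0,-0.3,0,0,0,-1,0,0,-0.3,0,0,0,-1]'
python3 -c "
from h import *
go([.6187,.0150,.12],85)"
```

```text
t: 4.1
tool_pos: [0.6247, -0.1278, 0.0246]
orientation: [180.0, -0.0, 85.2]
ft_force: [0.3, 0.4, -0.1]
opening: 0.004
grip_force: 0.0
t: 4.5
tool_pos: [0.6257, -0.1282, 0.1163]
orientation: [179.8, 0.0, 85.2]
ft_force: [-1.1, 0.3, -1.3]
opening: 0.0
grip_force: 0.0
go [ 0.474 -0.063 -0.013] [0.007 0.    0.008] dist 0.14344400755316514
```

```bash
cat >> h.py <<'E'
def tins(g):
    P=cloud(g);Z=P[...,2]; n,l,st,c=cv2.connectedComponentsWithStats(((Z>.042)&(Z<.056)).astype(np.uint8))
    for i in range(1,n):
        if 150<st[i,4]<600:
            r=cv2.minAreaRect((P[l==i][:,:2]*1000).astype(np.float32))
            if 42<min(r[1]) and max(r[1])<54: print("tin",c[i].round(),np.round(r[0]),np.round(r[1]))
E
python3 - <<'E'
from h import *
g=cam("scene"); save(g,"s2.png"); tins(g)
E
```

```text
tin [264. 272.] [ 624. -126.] [47. 46.]
```

View pics/s2.png

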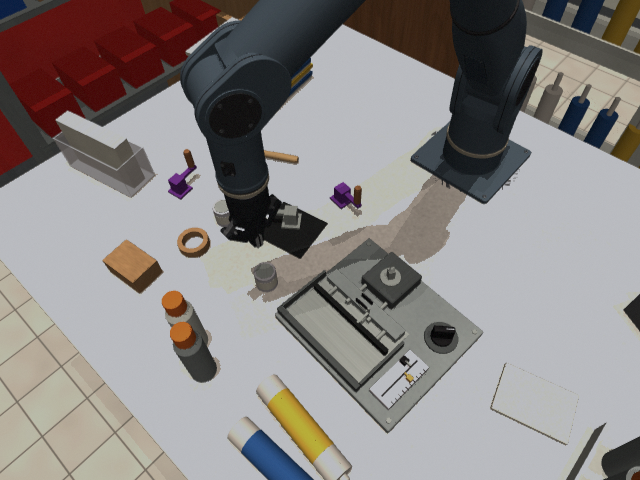

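```bash
python3 - <<'E'
from h import *
import pickle
g=cam("scene"); print(proj(g,[.6257,-.1282,.116]),proj(g,[.625,-.127,.05])); P=cloud(g)
print(P[268:278:3,258:272:4].round(3).tolist())
w=cam("wrist"); save(w,"w2.png",(160,200,480,480),2); print(proj(w,[.6257,-.1282,.116]),proj(w,[.625,-.127,.05]))
E
```

```text
(np.float64(259.2049619801976), np.float64(254.01759946735325)) (np.float64(263.6775112570934), np.float64(271.119183665738))
[[[0.628, -0.141, 0.051], [0.622, -0.136, 0.05], [0.616, -0.129, 0.049], [0.611, -0.122, 0.051]], [[0.633, -0.136, 0.051], [0.627, -0.13, 0.049], [0.622, -0.122, 0.052], [0.617, -0.116, 0.052]], [[0.638, -0.131, 0.05], [0.632, -0.125, 0.05], [0.629, -0.115, 0.056], [0.622, -0.11, 0.053]], [[0.643, -0.126, 0.05], [0.638, -0.119, 0.051], [0.633, -0.112, 0.052], [0.627, -0.106, 0.051]]]
(np.float64(324.6855708471305), np.float64(280.4109331536514)) (np.float64(322.7882906383282), np.float64(238.9212074211375))
```

View pics/w2.png

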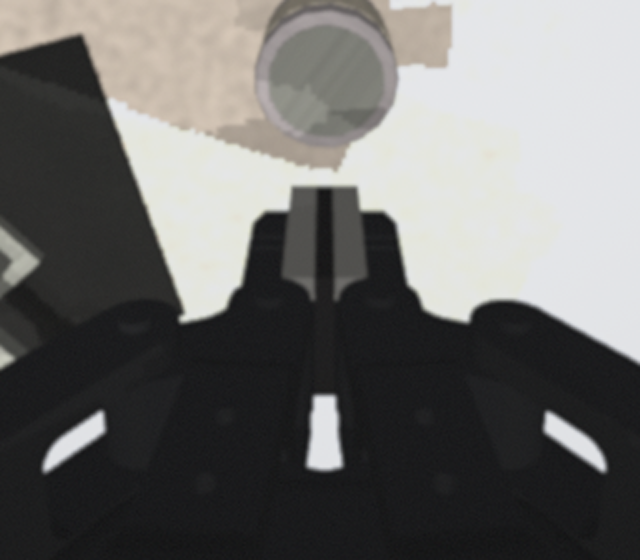

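```bash
python3 - <<'E'
from h import *
w=cam("wrist"); p,R=tool(); P=(cloud(w)-p)@R*1000
for v in (290,294,298,304,312,320,330,340,345): print(v,[P[v,u].round(0).tolist() for u in (300,312,318,327,334)])
g=cam("scene"); Q=((cloud(g)-p)@R*1000).reshape(-1,3); m=(abs(Q[:,0])<30)&(abs(Q[:,1])<60)&(abs(Q[:,2])<60); print(np.nanpercentile(Q[m],[50,90,98,100],axis=0).round())
E
```

```text
290 [[-58.0, -18.0, 113.0], [-58.0, -8.0, 112.0], [-58.0, -3.0, 112.0], [-58.0, 5.0, 112.0], [-58.0, 10.0, 112.0]]
294 [[-62.0, -18.0, 113.0], [11.0, -3.0, -42.0], [10.0, -1.0, -42.0], [10.0, 2.0, -41.0], [11.0, 5.0, -43.0]]
298 [[-66.0, -18.0, 113.0], [11.0, -3.0, -46.0], [11.0, -1.0, -45.0], [11.0, 2.0, -45.0], [11.0, 5.0, -45.0]]
304 [[-72.0, -18.0, 114.0], [10.0, -3.0, -50.0], [11.0, -1.0, -50.0], [10.0, 2.0, -50.0], [10.0, 5.0, -50.0]]
312 [[6.0, -8.0, -48.0], [11.0, -3.0, -57.0], [11.0, -1.0, -57.0], [10.0, 2.0, -55.0], [11.0, 5.0, -57.0]]
320 [[7.0, -7.0, -55.0], [11.0, -3.0, -62.0], [10.0, -1.0, -61.0], [10.0, 2.0, -61.0], [10.0, 4.0, -61.0]]
330 [[6.0, -7.0, -62.0], [11.0, -3.0, -69.0], [10.0, -1.0, -68.0], [10.0, 2.0, -68.0], [10.0, 4.0, -68.0]]
340 [[11.0, -6.0, -75.0], [10.0, -3.0, -73.0], [10.0, -1.0, -74.0], [10.0, 2.0, -73.0], [10.0, 4.0, -73.0]]
345 [[13.0, -6.0, -81.0], [11.0, -3.0, -79.0], [8.0, -1.0, -73.0], [8.0, 2.0, -74.0], [12.0, 4.0, -79.0]]
[[  7.   3. -46.]
 [ 12.  13.  60.]
 [ 18.  21.  60.]
 [ 21.  24.  60.]]
```

```bash
python3 - <<'E'
from h import *
import pickle
w=pickle.load(open("w1.pkl","rb")); P=((cloud(w)-w["C"])@w["M"]); 
T=np.array(w["T_tool_cam"]); P=(P@T[:3,:3].T+T[:3,3])*1000
for v in (309,313,320): print(v,[(u,P[v,u].round(0).tolist()) for u in (180,195,203,206,435,440,450,460)])
g=cam("scene"); p,R=tool(); Q=((cloud(g)-p)@R*1000).reshape(-1,3); m=(abs(Q[:,0])<15)&(abs(Q[:,1])<12)&(Q[:,2]<50)&(Q[:,2]>-150); print(np.nanpercentile(Q[m][:,2],[50,90,95,98,99,100]).round())
print(read_state()["tool_pos"])
E
```

```text
309 [(180, [-203.0, -219.0, 360.0]), (195, [10.0, -45.0, -53.0]), (203, [10.0, -43.0, -53.0]), (206, [-203.0, -178.0, 358.0]), (435, [-203.0, 175.0, 358.0]), (440, [9.0, 43.0, -52.0]), (450, [10.0, 46.0, -54.0]), (460, [-203.0, 213.0, 358.0])]
313 [(180, [-210.0, -219.0, 359.0]), (195, [10.0, -44.0, -57.0]), (203, [9.0, -42.0, -54.0]), (206, [7.0, -42.0, -50.0]), (435, [-210.0, 175.0, 358.0]), (440, [9.0, 43.0, -54.0]), (450, [11.0, 45.0, -57.0]), (460, [10.0, 48.0, -57.0])]
320 [(180, [10.0, -48.0, -61.0]), (195, [10.0, -43.0, -62.0]), (203, [6.0, -42.0, -54.0]), (206, [4.0, -43.0, -50.0]), (435, [-222.0, 176.0, 358.0]), (440, [6.0, 43.0, -53.0]), (450, [10.0, 44.0, -62.0]), (460, [10.0, 47.0, -62.0])]
[-79. -47. -44. -42. -40. -37.]
[ 0.62377031 -0.12762095  0.1128585 ]
```

Both cameras show the fingertips really sit about 41 mm behind the reported TCP (shut). That is why the first grasp passed above the tin, so I'll allow for it from here on.

```bash
python3 -m jog '[0,0,0,0,0,0,1,0,0,0,0,0,0,1,0,0,0,0,0,0,1,0,0,0,0,0,0,1,0.003,0,0.12,0,0,0,1,0.003,0,0.24,0,0,0,1,0.003,0,0.36,0,0,0,1,0.003,0,0.44,0,0,0,1,0.003,0,0.44,0,0,0,1]' 40
python3 -m jog '[0,0,0,0,0,0,1,0,0,0,0,0,0,-1,0,0,0,0,0,0,-1,0,0,0,0,0,0,-1,0,0,0,0,0,0,-1,0,0,0,0,0,0,-1,0,0,0,0,0,0,-1]'
python3 -c "
from h import *
go([.624,-.1265,-.022],85)"
```

```text
t: 5.7
tool_pos: [0.6223, -0.1263, -0.0209]
orientation: [-179.7, -0.0, 85.3]
ft_force: [0.1, -0.0, 0.9]
opening: 1.0
grip_force: 0.0
t: 6.4
tool_pos: [0.6254, -0.1271, -0.0162]
orientation: [179.9, -0.0, 85.3]
ft_force: [-1.4, 0.4, 6.9]
opening: 0.553
grip_force: 40.1
go [ 0.001 -0.005  0.019] [ 0.004 -0.     0.008] dist 0.006015173754386056
```

```bash
python3 -m jog '[0,0,-0.1,0,0,0,-1,0,0,-0.22,0,0,0,-1,0,0,-0.3,0,0,0,-1,0.1,-0.01,-0.3,0,0,0,-1,0.25,-0.03,-0.3,0,0,0,-1,0.4,-0.05,-0.3,0,0,0,-1,0.472,-0.063,-0.3,0,0,0,-1,0.472,-0.063,-0.3,0,0,0,-1,0.472,-0.063,-0.3,0,0,0,-1]' 40
python3 - <<'E'
from h import *
import time
for _ in range(2): print(read_state()["tool_pos"])
go([.6187,.0150,.001],85)
w=cam("wrist"); save(w,"w3.png"); tins(w)
E
```

```text
t: 7.3
tool_pos: [0.6174, 0.0161, 0.0727]
orientation: [180.0, 0.0, 85.3]
ft_force: [-0.5, -0.9, -2.5]
opening: 0.55
grip_force: 42.5
[0.61744922 0.0161162  0.07265998]
[0.61744922 0.0161162  0.07265998]
go [-0.003  0.004  0.239] [0.001 0.    0.011] dist 0.07167959021263863
```

View pics/w3.png

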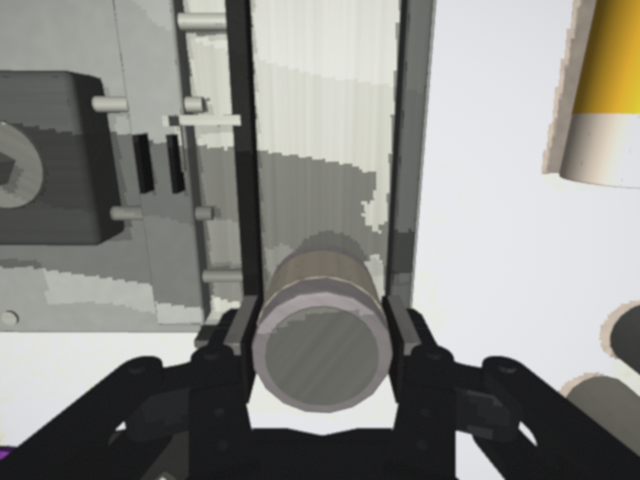

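```bash
python3 -m jog '[0,0,0.1,0,0,0,-1,0,0,0.2,0,0,0,-1,0,0,0.232,0,0,0,-1,0,0,0.24,0,0,0,-1,0,0,0.24,0,0,0,-1,0,0,0.24,0,0,0,0.45,0,0,0.24,0,0,0,0.45,0,0,0.24,0,0,0,0.45]'
python3 -m jog '[0,0,-0.1,0,0,0,0.45,0,0,-0.2,0,0,0,0.6,0,0,-0.4,0,0,0,1,0,0,-0.5,0,0,0,1,0,0,-0.5,0,0,0,1]'
python3 -c "
from h import *
g=cam('scene'); tins(g)
go([.566,-.329,.12],85)"
```

```text
t: 8.15
tool_pos: [0.618, 0.0154, 0.0007]
orientation: [179.9, 0.0, 85.2]
ft_force: [-0.3, 0.2, 1.0]
opening: 0.722
grip_force: 0.0
t: 8.65
tool_pos: [0.6209, 0.0149, 0.1564]
orientation: [179.4, -0.1, 85.2]
ft_force: [-0.1, -0.1, -0.0]
opening: 1.004
grip_force: 0.0
tin [254. 174.] [ 445. -352.] [48. 48.]
tin [222. 207.] [ 567. -329.] [47. 47.]
go [-1.159 -0.083  0.11 ] [ 0.011 -0.002  0.008] dist 0.35013304784952354
```

```bash
python3 -m jog '[-0.14,-0.01,0,0,0,0,1,-0.28,-0.02,0,0,0,0,1,-0.42,-0.03,0,0,0,0,1,-0.56,-0.04,0,0,0,0,1,-0.7,-0.05,0,0,0,0,1,-0.84,-0.06,0,0,0,0,1,-1,-0.08,0.1,0,0,0,1,-1,-0.08,0.1,0,0,0,1,-1,-0.08,0.1,0,0,0,1]'
python3 -c "
from h import *
g=cam('wrist'); tins(g)
go([.567,-.329,-.021],85)"
```

```text
t: 9.6
tool_pos: [0.5668, -0.2825, 0.1183]
orientation: [-179.8, -0.0, 85.1]
ft_force: [0.4, 0.9, 0.1]
opening: 1.0
grip_force: 0.0
go [-0.161  0.011  0.467] [-0.004 -0.002  0.007] dist 0.14821523711469115
```

```bash
python3 -m jog '[-0.1,0.01,0,0,0,0,1,-0.16,0.011,0.05,0,0,0,1,-0.16,0.011,0.15,0,0,0,1,-0.16,0.011,0.3,0,0,0,1,-0.16,0.011,0.44,0,0,0,1,-0.16,0.011,0.467,0,0,0,1,-0.16,0.011,0.467,0,0,0,1,-0.16,0.011,0.467,0,0,0,-1,-0.16,0.011,0.467,0,0,0,-1,-0.16,0.011,0.467,0,0,0,-1]' 40
python3 -m jog '[0,0,0,0,0,0,-1,0,0,0,0,0,0,-1,0,0,0,0,0,0,-1,0,0,-0.1,0,0,0,-1,0,0,-0.25,0,0,0,-1,0,0,-0.4,0,0,0,-1,0,0,-0.45,0,0,0,-1,0,0,-0.45,0,0,0,-1]' 40
python3 -c "
from h import *
go([.6234,.0688,.09],85)"
```

```text
t: 10.65
tool_pos: [0.5692, -0.3299, -0.0176]
orientation: [179.8, 0.1, 85.3]
ft_force: [-2.1, 2.5, 8.9]
opening: 0.55
grip_force: 39.7
t: 11.45
tool_pos: [0.5696, -0.3305, 0.1191]
orientation: [179.7, 0.1, 85.2]
ft_force: [-0.3, 0.3, -2.9]
opening: 0.552
grip_force: 42.2
go [1.342 0.068 0.094] [0.011 0.004 0.008] dist 0.403978448794497
```

```bash
python3 -m jog '[0.14,0.007,0,0,0,0,-1,0.28,0.014,0,0,0,0,-1,0.42,0.02,0,0,0,0,-1,0.56,0.03,0,0,0,0,-1,0.7,0.035,0,0,0,0,-1,0.84,0.04,0,0,0,0,-1,1,0.05,0,0,0,0,-1,1,0.05,0,0,0,0,-1]'
python3 -m jog '[0.14,0.007,0,0,0,0,-1,0.28,0.014,0,0,0,0,-1,0.342,0.018,0.03,0,0,0,-1,0.342,0.018,0.094,0,0,0,-1,0.342,0.018,0.094,0,0,0,-1,0.342,0.018,0.094,0,0,0,-1]'
python3 -c "
from h import *
go([.6234,.0688,.0],85)"
```

```text
t: 12.25
tool_pos: [0.6079, -0.0216, 0.1131]
orientation: [-179.8, -0.3, 85.9]
ft_force: [0.6, 1.4, -2.0]
opening: 0.548
grip_force: 42.2
t: 12.85
tool_pos: [0.621, 0.069, 0.0863]
orientation: [-179.9, 0.1, 85.2]
ft_force: [-0.1, -0.4, -1.3]
opening: 0.549
grip_force: 42.2
go [0.    0.009 0.288] [-0.003  0.002  0.006] dist 0.08636581258975769
```

```bash
python3 -m jog '[0,0.005,0.1,0,0,0,-1,0,0.005,0.2,0,0,0,-1,0,0.005,0.27,0,0,0,-1,0,0.005,0.285,0,0,0,-1,0,0.005,0.285,0,0,0,-1,0,0.005,0.285,0,0,0,0.45,0,0.005,0.285,0,0,0,0.45,0,0.005,0.285,0,0,0,0.45]'
python3 -m jog '[0,0,-0.1,0,0,0,0.45,0,0,-0.2,0,0,0,0.6,0,0,-0.4,0,0,0,1,0,0,-0.5,0,0,0,1,0,0,-0.5,0,0,0,1]'
python3 -c "
from h import *
g=cam('scene'); tins(g)
go([.446,-.352,.12],85)"
```

```text
t: 13.65
tool_pos: [0.624, 0.0699, 0.0025]
orientation: [179.9, -0.0, 85.2]
ft_force: [-1.0, -1.0, -0.3]
opening: 0.727
grip_force: 0.0
t: 14.15
tool_pos: [0.6267, 0.0696, 0.158]
orientation: [179.4, -0.1, 85.2]
ft_force: [0.5, 0.4, -0.6]
opening: 1.001
grip_force: 0.0
tin [254. 174.] [ 445. -352.] [49. 47.]
go [-1.451 -0.479  0.112] [ 0.012 -0.003  0.008] dist 0.4597657089104161
```

```bash
python3 -m jog '[-0.14,-0.046,0,0,0,0,1,-0.28,-0.09,0,0,0,0,1,-0.42,-0.14,0,0,0,0,1,-0.56,-0.18,0,0,0,0,1,-0.7,-0.23,0,0,0,0,1,-0.84,-0.28,0,0,0,0,1,-0.98,-0.32,0,0,0,0,1,-1,-0.33,0,0,0,0,1,-1,-0.33,0,0,0,0,1]'
python3 -m jog '[-0.14,-0.046,0,0,0,0,1,-0.28,-0.09,0,0,0,0,1,-0.42,-0.14,0,0,0,0,1,-0.45,-0.15,0.12,0,0,0,1,-0.45,-0.15,0.12,0,0,0,1,-0.45,-0.15,0.12,0,0,0,1]'
python3 -c "
from h import *
go([.446,-.352,-.021],85)"
```

```text
t: 15.1
tool_pos: [0.4984, -0.222, 0.151]
orientation: [-179.9, -0.0, 85.0]
ft_force: [-0.3, 1.0, 0.4]
opening: 0.999
grip_force: 0.0
t: 15.7
tool_pos: [0.4445, -0.3493, 0.1148]
orientation: [-179.9, -0.1, 85.4]
ft_force: [1.2, 1.1, 0.2]
opening: 0.997
grip_force: 0.0
go [-0.01   0.007  0.453] [-0.004 -0.004  0.012] dist 0.13580479981933016
```

```bash
python3 -m jog '[-0.008,0.004,0.1,0,0,0,1,-0.008,0.004,0.25,0,0,0,1,-0.008,0.004,0.4,0,0,0,1,-0.008,0.004,0.453,0,0,0,1,-0.008,0.004,0.453,0,0,0,1,-0.008,0.004,0.453,0,0,0,-1,-0.008,0.004,0.453,0,0,0,-1,-0.008,0.004,0.453,0,0,0,-1,-0.008,0.004,0.453,0,0,0,-1,-0.008,0.004,0.453,0,0,0,-1]' 40
python3 -m jog '[0,0,0,0,0,0,-1,0,0,0,0,0,0,-1,0,0,-0.1,0,0,0,-1,0,0,-0.25,0,0,0,-1,0,0,-0.4,0,0,0,-1,0,0,-0.45,0,0,0,-1,0,0,-0.45,0,0,0,-1]' 40
python3 -c "
from h import *
go([.6281,.1226,.09],85)"
```

```text
t: 16.7
tool_pos: [0.446, -0.3543, -0.0185]
orientation: [179.8, 0.0, 85.3]
ft_force: [0.2, 1.6, 8.3]
opening: 0.55
grip_force: 40.0
t: 17.4
tool_pos: [0.4462, -0.355, 0.118]
orientation: [179.7, 0.1, 85.3]
ft_force: [-0.1, 0.6, -2.1]
opening: 0.552
grip_force: 42.3
go [1.637 0.472 0.092] [0.01  0.005 0.009] dist 0.5118678029819396
```

```bash
python3 -m jog '[0.14,0.04,0,0,0,0,-1,0.28,0.08,0,0,0,0,-1,0.42,0.12,0,0,0,0,-1,0.56,0.16,0,0,0,0,-1,0.7,0.2,0,0,0,0,-1,0.84,0.24,0,0,0,0,-1,0.98,0.28,0,0,0,0,-1,1,0.29,0,0,0,0,-1,1,0.29,0,0,0,0,-1]'
python3 -m jog '[0.14,0.04,0,0,0,0,-1,0.28,0.08,0,0,0,0,-1,0.42,0.12,0,0,0,0,-1,0.56,0.16,0,0,0,0,-1,0.637,0.183,0,0,0,0,-1,0.637,0.183,0.09,0,0,0,-1,0.637,0.183,0.09,0,0,0,-1,0.637,0.183,0.09,0,0,0,-1]'
python3 -c "
from h import *
go([.6281,.1226,.0],85)"
```

```text
t: 18.3
tool_pos: [0.5561, -0.06, 0.1134]
orientation: [-179.9, -0.0, 85.5]
ft_force: [-0.3, -0.9, -2.0]
opening: 0.551
grip_force: 42.3
t: 19.1
tool_pos: [0.626, 0.121, 0.0872]
orientation: [-179.9, 0.1, 85.1]
ft_force: [-0.1, 0.5, -0.7]
opening: 0.551
grip_force: 42.3
go [0.007 0.007 0.291] [-0.003  0.003  0.003] dist 0.08728989516614949
```

```bash
python3 -m jog '[0.007,0.005,0.1,0,0,0,-1,0.007,0.005,0.2,0,0,0,-1,0.007,0.005,0.27,0,0,0,-1,0.007,0.005,0.288,0,0,0,-1,0.007,0.005,0.288,0,0,0,-1,0.007,0.005,0.288,0,0,0,0.45,0.007,0.005,0.288,0,0,0,0.45,0.007,0.005,0.288,0,0,0,0.45]'
python3 -m jog '[0,0,-0.1,0,0,0,0.45,0,0,-0.2,0,0,0,0.6,0,0,-0.35,0,0,0,1,0,0,-0.5,0,0,0,1,0,0,-0.65,0,0,0,1,0,0,-0.65,0,0,0,1]'
python3 -c "
from h import *
go([.469,-.15,.2],85)"
```

```text
t: 19.9
tool_pos: [0.6293, 0.1256, 0.0025]
orientation: [179.9, -0.0, 85.2]
ft_force: [-0.1, -0.1, 0.5]
opening: 0.725
grip_force: 0.0
t: 20.5
tool_pos: [0.632, 0.1253, 0.2035]
orientation: [179.4, -0.2, 85.2]
ft_force: [0.1, -0.1, -0.1]
opening: 0.999
grip_force: 0.0
go [-0.96  -0.465  0.004] [ 0.02  -0.006  0.008] dist 0.31990020316298196
```

```bash
python3 -m jog '[-0.14,-0.07,0,0,0,0,1,-0.28,-0.14,0,0,0,0,1,-0.42,-0.2,0,0,0,0,1,-0.56,-0.27,0,0,0,0,1,-0.7,-0.34,0,0,0,0,1,-0.84,-0.41,0,0,0,0,1,-0.96,-0.465,0,0,0,0,1,-0.96,-0.465,0,0,0,0,1,-0.96,-0.465,0,0,0,0,1,-0.96,-0.465,0,0,0,0,1]'
python3 - <<'E'
from h import *
import pickle
w=cam("wrist"); save(w,"w4.png"); pickle.dump(w,open("w4.pkl","wb"))
E
```

```text
t: 21.5
tool_pos: [0.4663, -0.1488, 0.1962]
orientation: [180.0, -0.0, 85.3]
ft_force: [0.9, 0.7, 0.6]
opening: 0.998
grip_force: 0.0
```

View pics/w4.png

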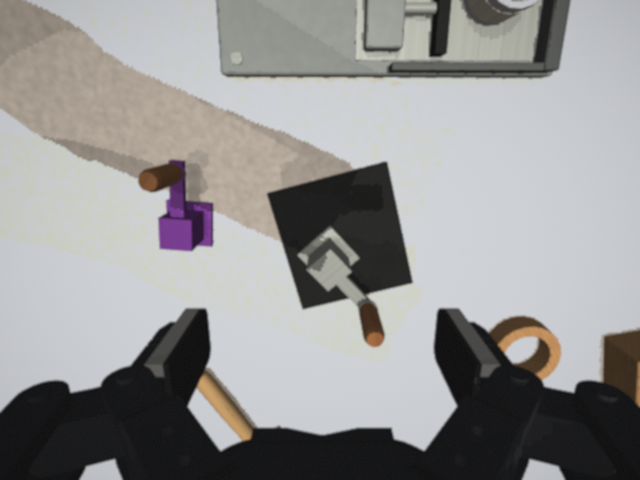

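Grey crank on the black mat: hub at (328,262), arm running to (365,300), handle top at (374,338). The purple look-alike is at (182,230) and has no mat.

```bash
python3 - <<'E'
from h import *
import pickle
g=pickle.load(open("w4.pkl","rb"));P=cloud(g);Z=P[...,2]
v,u=np.mgrid[:480,:640]
def rc(m,n):
    q=P[m]; r=cv2.minAreaRect((q[:,:2]*1000).astype(np.float32)); print(n,np.round(r[0],1),np.round(r[1],1),round(r[2],1),len(q),np.nanmedian(q[:,2]).round(4)); return np.array(r[0])
box=(u>270)&(u<400)&(v>215)&(v<350)
hub=rc(box&(Z>.0435)&(Z<.051)&(v<300),"hub")
rc(box&(Z>.005)&(Z<.013)&(v<290),"foot")
h=rc(box&(Z>.093)&(Z<.101),"handle top")
a=rc(box&(Z>.036)&(Z<.0425)&(v>280),"arm")
d=h-hub; print("arm dir",np.degrees(np.arctan2(d[1],d[0])),np.linalg.norm(d))
gray=cv2.cvtColor(g["frame"],cv2.COLOR_RGB2GRAY); m=((gray<60)&(u>255)&(u<420)&(v>150)&(v<315)).astype(np.uint8)
n,l,st,c=cv2.connectedComponentsWithStats(m);k=1+st[1:,4].argmax();r=cv2.minAreaRect(np.argwhere(l==k)[:,::-1].astype(np.float32));print("mat",ray(g,*r[0],.003),[ray(g,*x,.003)[:2].round(3) for x in cv2.boxPoints(r)])
w=pickle.load(open("w1.pkl","rb"));P=cloud(w);Z=P[...,2]
rc((Z>.059)&(Z<.09)&(u>230)&(u<275)&(v>180)&(v<225),"shaft")
rc((Z>.081)&(Z<.09)&(u>230)&(u<275)&(v>180)&(v<225),"shafttop")
save(w,"w1s.png",(227,180,277,230),8)
E
```

```text
hub [ 468.2 -204.3] [29.5 30.1] 37.4 1003 0.0471
foot [ 486.3 -198.1] [ 70.5 113.9] 69.0 760 0.0089
handle top [ 501.  -246.9] [15.8 15. ] 28.4 293 0.0967
arm [ 493.1 -236.3] [14.4 47.6] 42.3 385 0.041
arm dir -52.44238124947129 53.803820832564185
mat [ 0.4837059  -0.18685933  0.003     ] [array([ 0.415, -0.137]), array([ 0.53 , -0.117]), array([ 0.557, -0.241]), array([ 0.432, -0.265])]
shaft [458.8  83.4] [14.3 13.9] 54.5 185 0.0794
shafttop [459.4  83.2] [10.7 10.1] 39.6 64 0.0839
```

View pics/w1s.png

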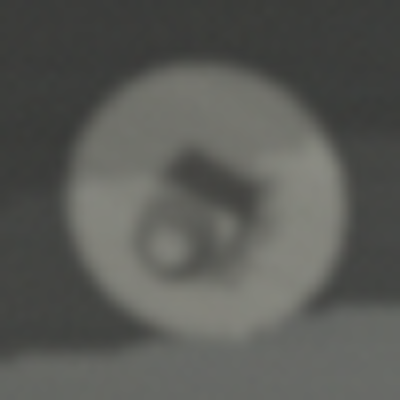

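```bash
python3 -c "
from h import *
go([.4682,-.2043,.12],127.5)"
```

```text
go [-0.185  0.021  0.254] [ 1.000e-03 -1.000e-03 -1.404e+00] dist 0.09433619091463391
```

```bash
python3 -m jog '[-0.1,0.01,0,0,0,-0.3,1,-0.185,0.021,0,0,0,-0.6,1,-0.185,0.021,0.1,0,0,-0.9,1,-0.185,0.021,0.25,0,0,-1,1,-0.185,0.021,0.25,0,0,-1,1]'>/dev/null
python3 -m jog '[0,0,0,0,0,-0.28,1,0,0,0,0,0,-0.4,1,0,0,0,0,0,-0.4,1,0,0,0,0,0,-0.4,1,0,0,0,0,0,-0.4,1]'
python3 -c "
from h import *
go([.4682,-.2043,-.028],127.5)"
```

```text
t: 22.55
tool_pos: [0.4677, -0.2054, 0.1219]
orientation: [180.0, 0.0, 127.1]
ft_force: [0.2, -0.1, 0.8]
opening: 0.999
grip_force: 0.0
go [0.002 0.003 0.5  ] [ 0.001  0.001 -0.012] dist 0.1498842966925699
```

```bash
python3 -m jog '[0.002,0.002,0.12,0,0,0,1,0.002,0.002,0.25,0,0,0,1,0.002,0.002,0.38,0,0,-0.01,1,0.002,0.002,0.47,0,0,-0.01,1,0.002,0.002,0.495,0,0,-0.01,1,0.002,0.002,0.495,0,0,-0.01,1]' 60
python3 -m jog '[0,0,0,0,0,0,-1,0,0,0,0,0,0,-1,0,0,0,0,0,0,-1,0,0,0,0,0,0,-1,0,0,0,0,0,0,-1,0,0,0,0,0,0,-1,0,0,0,0,0,0,-1,0,0,0,0,0,0,-1]' 60
python3 -m jog '[0,0,-0.1,0,0,0,-1,0,0,-0.2,0,0,0,-1,0,0,-0.35,0,0,0,-1,0,0,-0.5,0,0,0,-1,0,0,-0.6,0,0,0,-1,0,0,-0.6,0,0,0,-1]'
python3 -c "
from h import *
go([.459,.0833,.15],147)"
```

```text
t: 23.15
tool_pos: [0.467, -0.2048, -0.0277]
orientation: [-179.9, -0.1, 127.5]
ft_force: [0.2, 0.5, 0.2]
opening: 0.998
grip_force: 0.0
t: 23.95
tool_pos: [0.4681, -0.2049, -0.0263]
orientation: [179.9, 0.1, 127.6]
ft_force: [-0.0, 1.0, 9.1]
opening: 0.335
grip_force: 59.0
t: 24.55
tool_pos: [0.4693, -0.2058, 0.1566]
orientation: [179.8, 0.3, 127.5]
ft_force: [0.6, 0.2, -4.1]
opening: 0.329
grip_force: 60.8
go [0.785 0.56  0.02 ] [ 0.006  0.012 -0.649] dist 0.2893333872770521
```

```bash
python3 -m jog '[0.1,0.07,0,0,0,-0.1,-1,0.22,0.155,0,0,0,-0.25,-1,0.34,0.24,0,0,0,-0.4,-1,0.46,0.33,0,0,0,-0.55,-1,0.58,0.41,0,0,0,-0.649,-1,0.7,0.5,0,0,0,-0.649,-1,0.785,0.56,0.02,0,0,-0.649,-1,0.785,0.56,0.02,0,0,-0.649,-1,0.785,0.56,0.02,0,0,-0.649,-1,0.785,0.56,0.02,0,0,-0.649,-1]'
python3 - <<'E'
from h import *
w=cam("wrist"); save(w,"w5.png"); go([.459,.0833,.0735],147)
g=cam("side");save(g,"sd5.png",(200,130,380,260),3)
g=cam("scene"); P=cloud(g);Z=P[...,2]; p,R=tool(); m=(abs(P[...,0]-p[0])<.04)&(abs(P[...,1]-p[1])<.04); m1=m&(Z>.12)
print([ (z,int((m1&(abs(Z-z)<.005)).sum())) for z in (.165,.175,.185,.195,.205)])
E
```

```text
t: 25.55
tool_pos: [0.4566, 0.083, 0.1461]
orientation: [-179.9, -0.0, 146.9]
ft_force: [0.7, -0.1, -3.6]
opening: 0.334
grip_force: 60.5
go [-0.006  0.005  0.243] [-0.002 -0.001 -0.003] dist 0.07286855884627735
[(0.165, 0), (0.175, 38), (0.185, 121), (0.195, 47), (0.205, 55)]
```

View pics/w5.png

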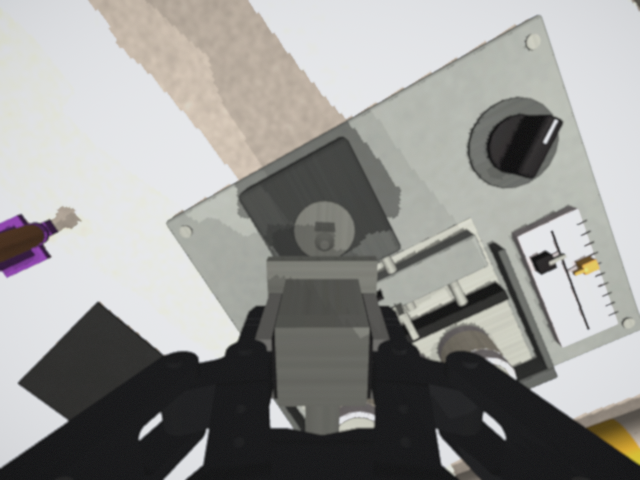

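View pics/sd5.png

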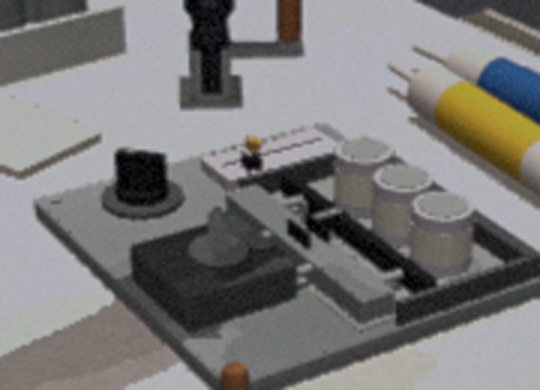

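```bash
python3 -m jog '[0,0,0.1,0,0,0,-1,-0.003,0.003,0.2,0,0,0,-1,-0.003,0.003,0.26,0,0,0,-1,-0.003,0.003,0.26,0,0,0,-1,-0.003,0.003,0.26,0,0,0,-1,-0.003,0.003,0.26,0,0,0,-1]'
python3 - <<'E'
from h import *
for i in range(3):
    g=cam("side"); go([.459,.0833,.023],147)
P=cloud(g);Z=P[...,2]; p,R=tool(); Q=(P-p)@R*1000
# foot points: near TCP
m=(abs(Q[...,0])<26)&(abs(Q[...,1])<26)&(Q[...,2]>-45)&(Q[...,2]<-20); q=Q[m]; r=cv2.minAreaRect(q[:,:2].astype(np.float32)); print(len(q),r, np.percentile(q[:,2],[5,50,95]))
E
```

```text
t: 26.3
tool_pos: [0.4591, 0.0843, 0.0697]
orientation: [179.9, 0.1, 147.0]
ft_force: [-0.2, 0.8, -3.2]
opening: 0.331
grip_force: 60.3
go [-0.002 -0.004  0.156] [ 0.003  0.002 -0.   ] dist 0.04680700973582886
go [-0.002 -0.004  0.156] [0.003 0.002 0.   ] dist 0.04673836332266358
go [-0.002 -0.004  0.155] [0.003 0.002 0.001] dist 0.046644403656198034
168 ((-0.6445503234863281, -1.9447193145751953), (42.608680725097656, 47.09722137451172), 0.5339851379394531) [-42.75106863 -34.39444392 -29.05204948]
```

```bash
python3 -m jog '[-0.001,-0.002,0.03,0,0,0,-1,-0.001,-0.002,0.06,0,0,0,-1,-0.001,-0.002,0.075,0,0,0,-1,-0.001,-0.002,0.075,0,0,0,-1]'; python3 -m jog '[0,0,0.02,0,0,0,-1,0,0,0.04,0,0,0,-1,0,0,0.06,0,0,0,-1,0,0,0.06,0,0,0,-1]'
```

```text
t: 26.85
tool_pos: [0.4579, 0.0836, 0.0453]
orientation: [-179.9, -0.0, 147.0]
ft_force: [0.1, 0.2, -3.8]
opening: 0.334
grip_force: 60.5
t: 27.25
tool_pos: [0.4581, 0.0837, 0.0274]
orientation: [-180.0, -0.0, 147.0]
ft_force: [1.3, 0.2, -4.4]
opening: 0.336
grip_force: 60.5
```

```bash
python3 -m jog '[0,0,0.008,0,0,0,-1,0,0,0.013,0,0,0,-1,0,0,0.013,0,0,0,-1]';  python3 -m jog '[0,0,0,0,0,0,0,0,0,0,0,0,0,0,0,0,0,0,0,0,0.5,0,0,0,0,0,0,1,0,0,0,0,0,0,1]'; python3 -m jog '[0,0,-0.1,0,0,0,1,0,0,-0.25,0,0,0,1,0,0,-0.4,0,0,0,1,0,0,-0.55,0,0,0,1,0,0,-0.55,0,0,0,1]'
python3 - <<'E'
from h import *
g=cam("side");save(g,"sd6.png",(200,130,380,260),3); P=cloud(g);Z=P[...,2]
m=(Z>.138)&(Z<.155)&(np.hypot(P[...,0]-.459,P[...,1]-.083)<.09); q=P[m]; print(len(q),q.mean(0),q[:,2].max()); c=q.mean(0)[:2]-[.459,.0833]; print(np.degrees(np.arctan2(c[1],c[0])),np.linalg.norm(c))
h=np.array([.459,.0833])+.055*c/np.linalg.norm(c); print(h); go([h[0],h[1],.15],85)
E
```

```text
t: 27.55
tool_pos: [0.4582, 0.0839, 0.0242]
orientation: [-180.0, -0.0, 147.0]
ft_force: [0.3, 0.1, -3.7]
opening: 0.329
grip_force: 60.5
t: 28.05
tool_pos: [0.4583, 0.0839, 0.0244]
orientation: [180.0, 0.0, 147.0]
ft_force: [0.5, -0.7, 0.5]
opening: 0.974
grip_force: 0.0
t: 28.55
tool_pos: [0.4612, 0.0843, 0.1945]
orientation: [179.6, 0.3, 147.0]
ft_force: [-0.1, -0.1, -0.3]
opening: 0.999
grip_force: 0.0
48 [0.50101048 0.05025822 0.14304228] 0.1480481023830466
-38.18550177027217 0.05344753532603683
[0.50223073 0.04929848]
go [-0.181 -0.022  0.14 ] [1.200e-02 1.000e-03 2.068e+00] dist 0.06912141144065503
```

View pics/sd6.png

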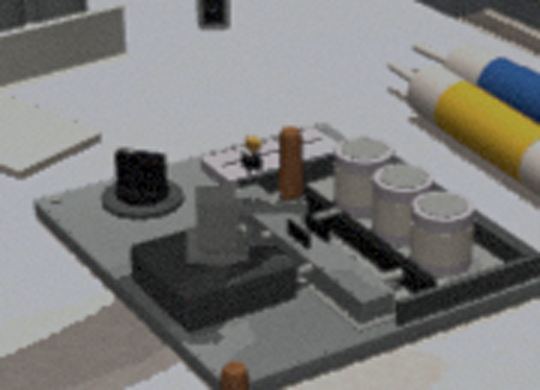

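```bash
python3 -m jog '[0,0,0,0,0,0.28,1,0,0,0,0,0,0.56,1,0,0,0,0,0,0.84,1,0,0,0,0,0,1,1,0,0,0,0,0,1,1]'>/dev/null;python3 -m jog '[0,0,0,0,0,0.28,1,0,0,0,0,0,0.57,1,0,0,0,0,0,0.57,1,0,0,0,0,0,0.57,1]'
python3 -c "
from h import *
go([.4045,.0735,.06],100)"
```

```text
t: 29.5
tool_pos: [0.4579, 0.0839, 0.1888]
orientation: [-179.9, 0.0, 100.3]
ft_force: [0.2, 0.7, -0.3]
opening: 1.001
grip_force: 0.0
go [-0.002 -0.181  0.43 ] [-0.002  0.001  0.009] dist 0.13981025554384888
```

```bash
python3 -m jog '[0,-0.1,0.05,0,0,0,1,0,-0.18,0.1,0,0,0,1,0,-0.18,0.2,0,0,0,1,0,-0.18,0.3,0,0,0,1,0,-0.18,0.4,0,0,0,1,0,-0.18,0.43,0,0,0,1,0,-0.18,0.43,0,0,0,1,0,-0.18,0.43,0,0,0,1]'
python3 -c "
from h import *
print(read_state()['joint_positions'].round(1))
go([.503,.0515,.06],100)"
```

```text
t: 30.3
tool_pos: [0.4055, 0.0745, 0.061]
orientation: [180.0, -0.0, 100.0]
ft_force: [-1.1, 0.6, 1.1]
opening: 1.0
grip_force: 0.0
[-32.2  24.9  21.3 130.3 -19.3  27.6  14.4]
go [-0.132  0.307  0.003] [ 0.001 -0.    -0.001] dist 0.10016768566442198
```

```bash
python3 -m jog '[0,0,-0.15,0,0,0,1,0,0,-0.3,0,0,0,1,-0.05,0.12,-0.3,0,0,0,1,-0.1,0.25,-0.3,0,0,0,1,-0.132,0.307,-0.3,0,0,0,1,-0.132,0.307,-0.3,0,0,0,1,-0.132,0.307,-0.3,0,0,0,1]'
python3 -c "
from h import *
w=cam('wrist'); P=cloud(w); Z=P[...,2]; q=P[(Z>.143)&(Z<.152)&(np.hypot(P[...,0]-.459,P[...,1]-.0833)<.08)]; print(len(q),(q.max(0)+q.min(0))/2,q.max(0)-q.min(0))
go([.503,.0515,.06],100)"
```

```text
t: 31.0
tool_pos: [0.5025, 0.0512, 0.1512]
orientation: [180.0, -0.0, 99.9]
ft_force: [-0.9, 0.1, -0.0]
opening: 0.999
grip_force: 0.0
743 [0.5036527  0.05405192 0.14595027] [0.01657517 0.01569829 0.00585119]
go [-0.001  0.004  0.303] [ 0.    -0.001 -0.002] dist 0.0909904177166791
```

```bash
python3 -m jog '[0.009,0.003,0.12,0,0,0,1,0.009,0.003,0.25,0,0,0,1,0.009,0.003,0.303,0,0,0,1,0.009,0.003,0.303,0,0,0,1,0.009,0.003,0.303,0,0,0,-1,0.009,0.003,0.303,0,0,0,-1,0.009,0.003,0.303,0,0,0,-1,0.009,0.003,0.303,0,0,0,-1,0.009,0.003,0.303,0,0,0,-1,0.009,0.003,0.303,0,0,0,-1]' 40
python3 - <<'E'
from h import *
p,R=tool(); print(p)
c=np.array([.459,.0833]); d=p[:2]-c; f0=np.arctan2(d[1],d[0]); print(np.degrees(f0),np.linalg.norm(d))
f0=np.radians(-33.5)
for k in range(1,11):
    f=f0-k*np.pi/10; o=.055*np.array([np.cos(f)-np.cos(f0),np.sin(f)-np.sin(f0),0]); print((R.T@o/.3).round(3)[:2].tolist())
E
```

```text
t: 32.05
tool_pos: [0.5035, 0.0541, 0.0599]
orientation: [179.9, 0.0, 99.9]
ft_force: [-0.3, -0.5, 5.4]
opening: 0.197
grip_force: 39.1
[0.50351843 0.05413811 0.05988184]
-33.22688477494579 0.053219416999248766
[-0.035, -0.045]
[-0.054, -0.099]
[-0.056, -0.157]
[-0.04, -0.212]
[-0.007, -0.259]
[0.038, -0.294]
[0.092, -0.313]
[0.15, -0.315]
[0.205, -0.299]
[0.252, -0.266]
```

```bash
python3 -m jog '[-0.035,-0.045,0,0,0,0,-1,-0.054,-0.099,0,0,0,0,-1,-0.056,-0.157,0,0,0,0,-1,-0.04,-0.212,0,0,0,0,-1,-0.007,-0.259,0,0,0,0,-1,0.038,-0.294,0,0,0,0,-1,0.092,-0.313,0,0,0,0,-1,0.15,-0.315,0,0,0,0,-1,0.205,-0.299,0,0,0,0,-1,0.252,-0.266,0,0,0,0,-1]' 40
python3 -m jog '[0.035,0.045,0,0,0,0,-1,0.054,0.099,0,0,0,0,-1,0.056,0.157,0,0,0,0,-1,0.04,0.212,0,0,0,0,-1,0.007,0.259,0,0,0,0,-1,-0.038,0.294,0,0,0,0,-1,-0.092,0.313,0,0,0,0,-1,-0.15,0.315,0,0,0,0,-1,-0.205,0.299,0,0,0,0,-1,-0.252,0.266,0,0,0,0,-1]' 40
python3 - <<'E'
from h import *
g=cam("scene");save(g,"s7.png",(240,230,490,430),3); P=cloud(g);Z=P[...,2]; print(P[320:330,340:346][...,2].mean())
E
```

```text
t: 33.05
tool_pos: [0.4125, 0.1152, 0.0598]
orientation: [179.9, 0.0, 99.9]
ft_force: [8.5, -7.5, -3.6]
opening: 0.196
grip_force: 39.7
t: 34.05
tool_pos: [0.505, 0.0539, 0.0599]
orientation: [179.8, 0.0, 99.9]
ft_force: [1.3, 1.0, 4.0]
opening: 0.198
grip_force: 40.5
0.06161842866025229
```

View pics/s7.png

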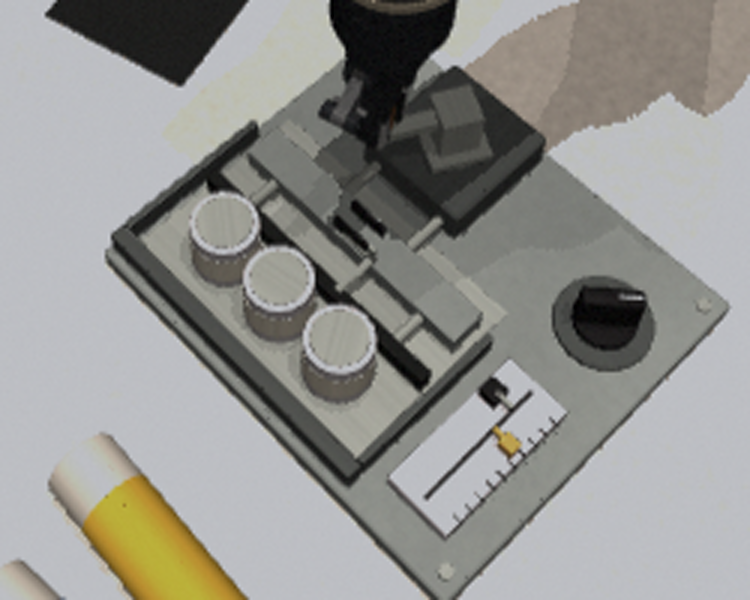

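```bash
python3 -m jog '[-0.035,-0.045,0,0,0,0,-1,-0.054,-0.099,0,0,0,0,-1,-0.056,-0.157,0,0,0,0,-1,-0.04,-0.212,0,0,0,0,-1,-0.007,-0.259,0,0,0,0,-1,0.038,-0.294,0,0,0,0,-1,0.092,-0.313,0,0,0,0,-1,0.15,-0.315,0,0,0,0,-1,0.205,-0.299,0,0,0,0,-1,0.252,-0.266,0,0,0,0,-1]' 40
python3 -m jog '[0.035,0.045,0,0,0,0,-1,0.054,0.099,0,0,0,0,-1,0.056,0.157,0,0,0,0,-1,0.04,0.212,0,0,0,0,-1,0.007,0.259,0,0,0,0,-1,-0.038,0.294,0,0,0,0,-1,-0.092,0.313,0,0,0,0,-1,-0.15,0.315,0,0,0,0,-1,-0.205,0.299,0,0,0,0,-1,-0.252,0.266,0,0,0,0,-1]' 40
python3 -m jog '[-0.035,-0.045,0,0,0,0,-1,-0.054,-0.099,0,0,0,0,-1,-0.056,-0.157,0,0,0,0,-1,-0.04,-0.212,0,0,0,0,-1,-0.007,-0.259,0,0,0,0,-1,0.038,-0.294,0,0,0,0,-1,0.092,-0.313,0,0,0,0,-1,0.15,-0.315,0,0,0,0,-1,0.205,-0.299,0,0,0,0,-1,0.252,-0.266,0,0,0,0,-1]' 40
cat >> h.py <<'E'
def shaker(g):
    "profile of heights along shaker x (bed frame, mm) at several bed y"
    P=cloud(g); o=np.array([.6234,.0688]); e=np.array([.9962,-.0872]); f=np.array([.0872,.9962])
    d=(P[...,:2]-o)*1000; return d@e,d@f,P[...,2]*1000
E
python3 - <<'E'
from h import *
g=cam("scene"); X,Y,Z=shaker(g)
for a,b in ((60,100),(82,100),(-102,-82)):
    m=(Y>a)&(Y<b)&(Z>32)&(Z<44)&(X>-110)&(X<60); h,_=np.histogram(X[m],np.arange(-110,62,4)); print(a,b,[(int(x),int(n)) for x,n in zip(np.arange(-110,60,4),h) if n>3])
for yc in (-54,0,54):
    m=(abs(Y-yc)<28)&(Z>46)&(Z<54)&(X>-30)&(X<50); 
    m=(abs(Y-yc)<28)&(Z>64)&(Z<72)&(X>-30)&(X<50); print(yc,m.sum(),np.percentile(X[m],[1,99]),np.percentile(Y[m],[1,99]))
E
```

```text
t: 35.1
tool_pos: [0.4127, 0.1156, 0.0597]
orientation: [179.9, 0.0, 99.9]
ft_force: [9.7, -8.7, -4.1]
opening: 0.197
grip_force: 39.9
t: 36.1
tool_pos: [0.5053, 0.0544, 0.0599]
orientation: [179.8, 0.0, 99.9]
ft_force: [2.2, 1.3, 4.5]
opening: 0.198
grip_force: 40.7
t: 37.1
tool_pos: [0.4126, 0.1157, 0.0597]
orientation: [179.9, 0.0, 99.9]
ft_force: [9.3, -8.0, -3.7]
opening: 0.197
grip_force: 40.1
60 100 [(-74, 4), (-70, 35), (-66, 43), (-62, 35), (-58, 38), (-54, 42), (-50, 37), (-46, 44), (-42, 28), (-38, 5), (-34, 7), (-30, 6), (-26, 6), (-22, 10), (-18, 43), (-14, 41), (-10, 19), (14, 4), (18, 4), (22, 4), (26, 5), (30, 5), (34, 9), (38, 32), (42, 40), (46, 45), (50, 31)]
82 100 [(-74, 4), (-70, 16), (-66, 20), (-62, 15), (-58, 16), (-54, 20), (-50, 17), (-46, 22), (-42, 10), (-22, 5), (-18, 19), (-14, 23), (-10, 8), (38, 13), (42, 20), (46, 21), (50, 15)]
-102 -82 [(-70, 9), (-66, 13), (-62, 15), (-58, 12), (-54, 13), (-50, 12), (-46, 14), (-42, 10), (-18, 15), (-14, 14), (-10, 10), (38, 11), (42, 14), (46, 20), (50, 17)]
-54 406 [-6.35466745 37.95139262] [-76.70417414 -31.58617651]
0 432 [-6.80486708 37.71871612] [-22.24787564  22.30775532]
54 477 [-6.92980395 38.0462695 ] [34.2194845  79.09629374]
```

```bash
python3 -m jog '[0.035,0.045,0,0,0,0,-1,0.054,0.099,0,0,0,0,-1,0.056,0.157,0,0,0,0,-1,0.04,0.212,0,0,0,0,-1,0.007,0.259,0,0,0,0,-1,-0.038,0.294,0,0,0,0,-1,-0.092,0.313,0,0,0,0,-1,-0.15,0.315,0,0,0,0,-1,-0.205,0.299,0,0,0,0,-1,-0.252,0.266,0,0,0,0,-1]' 40
python3 -m jog '[-0.252,0.266,0,0,0,0,0,0,0,0,0,0,0,0.6]' >/dev/null 2>&1 & sleep 0; kill %1 2>/dev/null
python3 -c "
from h import *
print(tool()[0])"
```

```text
t: 38.15
tool_pos: [0.5054, 0.0545, 0.0599]
orientation: [179.8, -0.0, 99.9]
ft_force: [2.4, 1.3, 5.0]
opening: 0.199
grip_force: 40.8
[0.50540261 0.05449557 0.05993695]
```

```bash
python3 -m jog '[0,0,0,0,0,0,-1,0,0,0,0,0,0,-1,0,0,0,0,0,0,0.5,0,0,0,0,0,0,1,0,0,0,0,0,0,1,0,0,0,0,0,0,1,0,0,-0.15,0,0,0,1,0,0,-0.3,0,0,0,1,0,0,-0.3,0,0,0,1,0,0,-0.3,0,0,0,1]' 
python3 - <<'E'
from h import *
import pickle
w=cam('wrist'); P=cloud(w); Z=P[...,2]; q=P[(Z>.143)&(Z<.152)&(np.hypot(P[...,0]-.459,P[...,1]-.0833)<.08)]; print(len(q),(q.max(0)+q.min(0))/2,q.max(0)-q.min(0))
g=cam("scene"); pickle.dump(g,open("s8.pkl","wb")); pickle.dump(w,open("w8.pkl","wb"))
for g,n in ((g,"scene"),(w,"wrist")):
    X,Y,Z=shaker(g)
    m=(Y>82)&(Y<100)&(Z>32)&(Z<44)&(X>-110)&(X<60); h,_=np.histogram(X[m],np.arange(-110,62,2)); print(n,[(int(x),int(k)) for x,k in zip(np.arange(-110,60,2),h) if k>3])
    # things above jaw top: marks and finger
    m=(abs(Y)<60)&(Z>41)&(Z<64)&(X>-62)&(X<-10); h,_=np.histogram(X[m],np.arange(-62,-8,2)); print("above",[(int(x),int(k)) for x,k in zip(np.arange(-62,-10,2),h) if k>1], np.percentile(Y[m],[5,50,95]) if m.any() else 0)
go([.459,.0833,.15],147)
E
```

```text
t: 39.15
tool_pos: [0.5034, 0.0547, 0.1501]
orientation: [179.9, -0.0, 100.0]
ft_force: [-0.5, -0.5, -0.2]
opening: 1.002
grip_force: 0.0
741 [0.50470429 0.05336538 0.14594835] [0.01634851 0.01551651 0.00586211]
scene [(-64, 4), (-62, 10), (-60, 7), (-58, 8), (-56, 11), (-54, 6), (-52, 10), (-50, 7), (-48, 6), (-46, 10), (-44, 12), (-42, 7), (-40, 12), (-38, 6), (-36, 13), (-34, 7), (-20, 4), (-18, 12), (-16, 8), (-14, 9), (-12, 10), (-10, 12), (40, 11), (42, 8), (44, 12), (46, 9), (48, 11), (50, 13), (52, 5)]
above [(-58, 7), (-56, 19), (-54, 26), (-52, 2), (-50, 3), (-48, 11), (-46, 15), (-44, 7), (-42, 5), (-40, 14), (-38, 36), (-36, 6), (-34, 2), (-30, 2), (-28, 2), (-26, 2), (-20, 3), (-18, 4), (-16, 2)] [-40.37419031   6.34246826  25.66616796]
wrist [(-64, 84), (-62, 83), (-60, 74), (-58, 76), (-56, 75), (-54, 77), (-52, 67), (-50, 76), (-48, 75), (-46, 78), (-44, 75), (-42, 76), (-40, 70), (-38, 76), (-36, 69), (-34, 13), (-20, 92), (-18, 90), (-16, 73), (-14, 74), (-12, 73), (-10, 49), (38, 121), (40, 103), (42, 70), (44, 69), (46, 75), (48, 67), (50, 52), (52, 6)]
above [(-58, 47), (-56, 198), (-54, 60), (-50, 6), (-48, 105), (-46, 45), (-42, 6), (-40, 222), (-38, 115), (-36, 16), (-34, 9), (-32, 12), (-30, 8), (-28, 7), (-26, 8), (-24, 12), (-22, 13), (-20, 10), (-18, 11), (-16, 8), (-14, 3)] [-12.98938298   5.73320151  23.28784955]
go [ 0.119 -0.125 -0.005] [-0.003 -0.002 -1.568] dist 0.05190842565422957
```

```bash
python3 -m jog '[0,0,-0.05,0,0,-0.28,1,0.06,-0.06,-0.05,0,0,-0.56,1,0.119,-0.125,-0.05,0,0,-0.84,1,0.119,-0.125,-0.05,0,0,-1,1,0.119,-0.125,-0.05,0,0,-1,1]'>/dev/null;python3 -m jog '[0,0,0,0,0,-0.28,1,0,0,0,0,0,-0.56,1,0,0,0,0,0,-0.56,1,0,0,0,0,0,-0.56,1]'
python3 -c "
from h import *
w=cam('wrist'); P=cloud(w); Z=P[...,2]; m=(Z>.094)&(Z<.1)&(np.hypot(P[...,0]-.459,P[...,1]-.0833)<.025); print(m.sum()); r=cv2.minAreaRect((P[m][:,:2]*1000).astype(np.float32)); print(r)
go([.459,.0833,.024],147)"
```

```text
t: 40.15
tool_pos: [0.4599, 0.0825, 0.1638]
orientation: [-180.0, -0.0, 146.3]
ft_force: [0.1, 0.4, 0.3]
opening: 1.0
grip_force: 0.0
1876
((458.4697265625, 82.29594421386719), (28.79425811767578, 29.639127731323242), 56.955650329589844)
go [0.004 0.001 0.466] [-0.001 -0.001 -0.021] dist 0.13994262187780737
```

```bash
python3 -m jog '[0.004,-0.002,0.12,0,0,-0.02,1,0.004,-0.002,0.25,0,0,-0.02,1,0.004,-0.002,0.38,0,0,-0.02,1,0.004,-0.002,0.45,0,0,-0.02,1,0.004,-0.002,0.464,0,0,-0.02,1,0.004,-0.002,0.464,0,0,-0.02,1]' 60
python3 -m jog '[0,0,0,0,0,0,-1,0,0,0,0,0,0,-1,0,0,0,0,0,0,-1,0,0,0,0,0,0,-1,0,0,0,0,0,0,-1,0,0,0,0,0,0,-1,0,0,0,0,0,0,-1,0,0,-0.03,0,0,0,-1,0,0,-0.06,0,0,0,-1,0,0,-0.06,0,0,0,-1]' 60
python3 -m jog '[0,0,-0.05,0,0,0,-1,0,0,-0.1,0,0,0,-1,0,0,-0.2,0,0,0,-1,0,0,-0.35,0,0,0,-1,0,0,-0.4,0,0,0,-1,0,0,-0.4,0,0,0,-1]' 60
python3 -c "
from h import *
go([.4682,-.2043,.16],127.5)"
```

```text
t: 40.8
tool_pos: [0.4584, 0.0828, 0.0249]
orientation: [-179.9, -0.0, 147.2]
ft_force: [-0.3, 0.0, 0.6]
opening: 1.003
grip_force: 0.0
t: 41.8
tool_pos: [0.4589, 0.0833, 0.0445]
orientation: [179.9, 0.0, 147.3]
ft_force: [1.4, 0.7, -1.9]
opening: 0.333
grip_force: 60.9
t: 42.4
tool_pos: [0.4594, 0.0832, 0.1652]
orientation: [179.8, 0.1, 147.3]
ft_force: [0.1, -0.3, -4.9]
opening: 0.332
grip_force: 61.5
go [-0.542 -0.791  0.016] [0.006 0.003 0.66 ] dist 0.2876966425001401
```

```bash
python3 -m jog '[-0.08,-0.12,0,0,0,0.1,-1,-0.16,-0.24,0,0,0,0.25,-1,-0.24,-0.36,0,0,0,0.4,-1,-0.32,-0.48,0,0,0,0.55,-1,-0.41,-0.6,0,0,0,0.66,-1,-0.49,-0.72,0,0,0,0.66,-1,-0.542,-0.791,0.01,0,0,0.66,-1,-0.542,-0.791,0.01,0,0,0.66,-1,-0.542,-0.791,0.01,0,0,0.66,-1]' 60
python3 -c "
from h import *
go([.4682,-.2043,-.027],127.5)"
```

```text
t: 43.3
tool_pos: [0.4659, -0.2043, 0.1586]
orientation: [-179.9, -0.2, 127.4]
ft_force: [0.2, 0.8, -3.4]
opening: 0.333
grip_force: 61.2
go [-0.006  0.007  0.619] [-0.004 -0.005 -0.002] dist 0.18558508684467528
```

```bash
python3 -m jog '[-0.002,0.003,0.12,0,0,0,-1,-0.002,0.003,0.25,0,0,0,-1,-0.002,0.003,0.38,0,0,0,-1,-0.002,0.003,0.5,0,0,0,-1,-0.002,0.003,0.58,0,0,0,-1,-0.002,0.003,0.6,0,0,0,-1,-0.002,0.003,0.6,0,0,0,-1,-0.002,0.003,0.6,0,0,0,-1]' 60
python3 -c "
from h import *
g=cam('side'); print(tool()[0],read_state()['ft_force'])"
```

```text
t: 44.1
tool_pos: [0.469, -0.2041, -0.0189]
orientation: [180.0, 0.0, 127.6]
ft_force: [0.5, 0.0, -3.7]
opening: 0.332
grip_force: 61.0
[ 0.46920005 -0.20430347 -0.01861607] [ 0.91904462  1.29668954 -2.62992489]
```

```bash
python3 -m jog '[0,0,0.01,0,0,0,-1,0,0,0.02,0,0,0,-1,0,0,0.02,0,0,0,-1]' 60
python3 -m jog '[0,0,0,0,0,0,0,0,0,0,0,0,0,0,0,0,0,0,0,0,0.5,0,0,0,0,0,0,1,0,0,0,0,0,0,1]'
python3 -m jog '[0,0,-0.12,0,0,0,1,0,0,-0.27,0,0,0,1,0,0,-0.42,0,0,0,1,0,0,-0.57,0,0,0,1,0,0,-0.72,0,0,0,1,0,0,-0.72,0,0,0,1]'
python3 - <<'E'
from h import *
g=cam("side");P=cloud(g);Z=P[...,2]
near=np.hypot(P[...,0]-.468,P[...,1]+.204)<.08
for a,b,n in((.0435,.051,"hub"),(.092,.102,"handle")):
    q=P[near&(Z>a)&(Z<b)]; print(n,len(q),q.mean(0).round(4),q[:,2].max().round(4))
g=cam("scene");tins(g)
w=cam("wrist");P=cloud(w);Z=P[...,2]; near=np.hypot(P[...,0]-.468,P[...,1]+.204)<.08;print("hubtop wrist",np.median(Z[near&(Z>.04)&(Z<.055)]))
# knob position
c=np.array([.5586,.0745])+(-.085)*np.array([.9962,-.0872])+.155*np.array([.0872,.9962]);print("knob",c)
go([.60,.16,.17],85)
E
```

```text
t: 44.45
tool_pos: [0.4693, -0.2045, -0.024]
orientation: [179.9, 0.1, 127.5]
ft_force: [-3.2, 3.4, 19.7]
opening: 0.327
grip_force: 64.2
t: 44.95
tool_pos: [0.4684, -0.2044, -0.0259]
orientation: [-180.0, -0.0, 127.5]
ft_force: [0.2, -0.1, 0.3]
opening: 0.974
grip_force: 0.0
t: 45.55
tool_pos: [0.471, -0.206, 0.1956]
orientation: [179.7, 0.4, 127.5]
ft_force: [0.5, -0.2, -1.2]
opening: 1.003
grip_force: 0.0
hub 182 [ 0.4721 -0.2133  0.0462] 0.0509
handle 46 [ 0.4996 -0.2503  0.0952] 0.0978
hubtop wrist 0.04667768306319503
knob [0.487439 0.236323]
go [0.694 1.088 0.066] [-0.000e+00 -1.000e-03  1.418e+00] dist 0.38759033974947094
```

```bash
python3 -c "
from h import *
go([.49,.25,.2],127.5)"
```

```text
go [ 1.155  0.98  -0.033] [ 0.    -0.001  0.002] dist 0.45456111339572136
```

```bash
python3 -m jog '[0.1,0.085,0,0,0,0,1,0.2,0.17,0,0,0,0,1,0.3,0.255,0,0,0,0,1,0.4,0.34,0,0,0,0,1,0.5,0.42,0,0,0,0,1,0.6,0.51,0,0,0,0,1,0.7,0.59,0,0,0,0,1,0.8,0.68,0,0,0,0,1,0.9,0.76,0,0,0,0,1,1,0.85,0,0,0,0,1]'>/dev/null
python3 -m jog '[0.1,0.085,-0.03,0,0,0,1,0.155,0.13,-0.03,0,0,0,1,0.155,0.13,-0.03,0,0,0,1,0.155,0.13,-0.03,0,0,0,1]'
cat >> h.py <<'E'
def dial(g):
    X,Y,Z=shaker(g); X=X+64.8  # shaker frame
    m=(np.hypot(X+85,Y-155)<26)&(Z>42)&(Z<70); z=np.percentile(Z[m],90); m&=(Z>z-4); q=np.stack([X[m],Y[m]],-1).astype(np.float32); r=cv2.minAreaRect(q); print("bar top z",z,"n",m.sum(),r)
    # pointer/mark: colour on the scale, cast to z=.042
    f=g["frame"].astype(int); s=(X>-20)&(X<100)&(abs(Y-155)<30)
    yel=s&(f[...,0]-f[...,2]>60); v,u=np.nonzero(yel)
    def sh(u,v,z):
        p=ray(g,u,v,z)[:2]-[.5586,.0745]; return p@[.9962,-.0872]*1000,p@[.0872,.9962]*1000
    q=np.array([sh(a,b,.042) for a,b in zip(u,v)]); k=q[q[:,1]<q[:,1].min()+5]; print("mark",len(q),"tip",k.mean(0),q[:,1].min(),"body x",np.median(q[:,0]))
    blk=s&(f.max(-1)<70)&(abs(Z-40)<25)
    n,l,st,c=cv2.connectedComponentsWithStats(blk.astype(np.uint8))
    for i in range(1,n):
        if st[i,4]>25:
            q=np.array([sh(b,a,.046) for a,b in np.argwhere(l==i)]); print("dark",st[i],q.min(0).round(1),q.max(0).round(1),q.mean(0).round(1))
E
python3 - <<'E'
from h import *
import pickle
w=cam("wrist"); pickle.dump(w,open("w9.pkl","wb")); dial(w); print(tool()[0])
print(proj(w,[.4874,.2363,.05]))
E
```

```text
t: 47.1
tool_pos: [0.4897, 0.2489, 0.1975]
orientation: [-179.8, 0.0, 127.6]
ft_force: [0.6, -0.5, 0.0]
opening: 0.998
grip_force: 0.0
bar top z 62.86329524394985 n 750 ((-86.31997680664062, 154.70477294921875), (12.854437828063965, 41.16915512084961), 42.26049041748047)
mark 154 tip [ 26.99869765 159.35072639] 156.86430279483648 body x 26.449307095355074
dark [366 284  17  18 148] [ -2. 135.] [ 11.6 148.3] [  4.3 140.7]
[0.48998322 0.24803476 0.19785065]
(np.float64(311.89410483179813), np.float64(220.42153334049488))
```

```bash
cat >> h.py <<'E'
def tips(g):
    X,Y,Z=shaker(g); X=X+64.8; f=g["frame"].astype(int); s=(X>-30)&(X<110)&(abs(Y-155)<32)
    for n,m in (("mark",s&(f[...,0]-f[...,2]>60)),("ptr",s&(f.max(-1)<70)&(Z>42))):
        n_,l,st,c=cv2.connectedComponentsWithStats(m.astype(np.uint8)); 
        if n_<2: print(n,"none"); continue
        m=l==1+st[1:,4].argmax(); print(n,m.sum(),"x med/min/max",np.percentile(X[m],[50,3,97]).round(1),"y",np.percentile(Y[m],[3,97]).round(1),"z",np.percentile(Z[m],[5,50,95]).round(1))
    m=s&(Z>41.5)&(Z<60); h=[(int(y),np.round(np.percentile(X[m&(abs(Y-y)<1)],[10,50,90]),1).tolist(),int((m&(abs(Y-y)<1)).sum())) for y in range(136,176,2) if (m&(abs(Y-y)<1)).sum()>2]; print(h)
E
python3 - <<'E'
from h import *
import pickle
for n in("w9","w1"):
    tips(pickle.load(open(n+".pkl","rb")))
go([.4861,.2361,.10],127.3)
E
```

```text
mark 154 x med/min/max [27.  22.7 32.7] y [157.5 174.7] z [37.7 40.  41.1]
ptr none
[(136, [4.4, 6.0, 10.6], 3)]
mark 97 x med/min/max [28.2 24.2 32.5] y [159.1 174.3] z [38.3 40.1 41.3]
ptr 1 x med/min/max [4.6 4.6 4.6] y [140.1 140.1] z [42.2 42.2 42.2]
[]
go [-0.024 -0.034  0.326] [-0.006  0.001  0.005] dist 0.09865225792638811
```

```bash
cat >> h.py <<'E'
def tips2(g):
    X,Y,Z=shaker(g); X=X+64.8; f=g["frame"].astype(int); s=(X>-30)&(X<110)&(abs(Y-155)<28)
    hsv=cv2.cvtColor(g["frame"],cv2.COLOR_RGB2HSV)
    m=s&(f.max(-1)<70)&(Y<152); n_,l,st,c=cv2.connectedComponentsWithStats(m.astype(np.uint8)); m=l==1+st[1:,4].argmax()
    print("ptr block",m.sum(),np.percentile(X[m],[3,50,97]).round(1),np.percentile(Y[m],[3,97]).round(1)); xb=np.median(X[m])
    y=s&(f[...,0]-f[...,2]>60)
    for a in range(154,176,2):
        k=y&(abs(Y-a)<1.2)
        if k.sum()>1: print("mark y",a,X[k].mean().round(1),k.sum())
    # steel blade: interrupts dark groove line & pale colour; print grey around y 148..156
    gr=f.mean(-1)
    for a in (148,150,152,154,156): 
        k=s&(abs(Y-a)<1)&(abs(X-xb)<16); b=((X[k]-xb)//2*2+1).astype(int); sat=(f[...,0]-f[...,2])[k]
        print(a,[(int(i),int(gr[k][b==i].mean()),int(sat[b==i].mean())) for i in sorted(set(b))])
E
python3 - <<'E'
from h import *
import pickle
tips2(pickle.load(open("w9.pkl","rb")))
E
```

```text
ptr block 148 [ 1.7  5.7 13.8] [133.9 145.7]
mark y 156 30.8 4
mark y 158 27.0 6
mark y 160 27.5 9
mark y 162 27.9 9
mark y 164 27.3 21
mark y 166 27.0 23
mark y 168 27.0 27
mark y 170 27.1 29
mark y 172 26.7 27
mark y 174 26.4 23
148 [(-15, 219, 2), (-13, 219, 1), (-11, 219, 2), (-9, 220, 1), (-7, 222, -2), (-5, 223, -4), (-3, 222, -4), (-1, 222, -4), (1, 186, -1), (3, 159, 5), (5, 142, 7), (9, 209, 1), (11, 216, -2), (13, 223, -5), (15, 223, -5)]
150 [(-15, 219, 3), (-13, 219, 3), (-11, 219, 2), (-9, 219, 2), (-7, 221, 0), (-5, 223, -4), (-3, 223, -4), (-1, 223, -4), (1, 183, 0), (3, 161, 4), (5, 171, 6), (9, 214, 0), (11, 221, -4), (13, 223, -4), (15, 223, -5)]
152 [(-15, 215, 5), (-13, 215, 5), (-11, 215, 5), (-9, 215, 4), (-7, 215, -1), (-5, 221, -3), (-3, 212, -2), (-1, 220, -4), (1, 171, 0), (3, 166, 5), (9, 200, 0), (11, 218, -3), (13, 221, -4), (15, 216, -4)]
154 [(-15, 170, 5), (-13, 171, 6), (-11, 152, 5), (-9, 170, 5), (-7, 139, 2), (-5, 157, 2), (-3, 131, 1), (-1, 158, 0), (1, 133, 2), (3, 126, 4), (5, 138, 4), (7, 90, 1), (9, 141, 0), (11, 181, -4), (13, 142, -1), (15, 139, 0)]
156 [(-15, 146, 5), (-13, 135, 5), (-11, 146, 4), (-9, 144, 0), (-7, 167, -4), (-5, 163, -4), (-3, 159, -4), (-1, 174, -4), (1, 166, -4), (3, 148, -2), (5, 156, -4), (7, 149, -4), (9, 134, -1), (11, 172, -4), (13, 159, -3), (15, 127, 0)]
```

```bash
python3 -m jog '[-0.024,-0.034,0.1,0,0,0,1,-0.024,-0.034,0.22,0,0,0,1,-0.024,-0.034,0.35,0,0,0,1,-0.024,-0.034,0.5,0,0,0,1,-0.024,-0.034,0.63,0,0,0,1,-0.024,-0.034,0.65,0,0,0,1,-0.024,-0.034,0.65,0,0,0,1]' 40
python3 -m jog '[0,0,0,0,0,0,-1,0,0,0,0,0,0,-1,0,0,0,0,0,0,-1,0,0,0,0,0,0,-1,0,0,0,0,0,0,-1,0,0,0,0,0,0,-1,0,0,0,0,0,0,-1,0,0,0,0,0,0,-1]' 40
```

```text
t: 47.85
tool_pos: [0.4864, 0.2358, 0.0037]
orientation: [-179.8, 0.0, 127.4]
ft_force: [0.1, 1.4, 0.7]
opening: 1.0
grip_force: 0.0
t: 48.65
tool_pos: [0.4863, 0.2373, 0.0049]
orientation: [-180.0, -0.0, 127.5]
ft_force: [-4.0, -2.2, 9.3]
opening: 0.155
grip_force: 41.2
```

```bash
for i in 1 2 3; do python3 -m jog '[0,0,0,0,0,0.25,-1,0,0,0,0,0,0.5,-1,0,0,0,0,0,0.75,-1,0,0,0,0,0,1,-1,0,0,0,0,0,1,-1]' 40; done
python3 - <<'E'
from h import *
import pickle
g=cam("scene"); pickle.dump(g,open("s10.pkl","wb")); tips2(g)
E
```

```text
t: 49.15
tool_pos: [0.4867, 0.2374, 0.0049]
orientation: [180.0, 0.0, 97.2]
ft_force: [-2.4, -1.9, 11.2]
opening: 0.157
grip_force: 41.4
t: 49.65
tool_pos: [0.487, 0.2373, 0.0049]
orientation: [180.0, -0.0, 67.2]
ft_force: [-1.7, -2.0, 10.2]
opening: 0.151
grip_force: 41.3
t: 50.15
tool_pos: [0.4873, 0.237, 0.0049]
orientation: [179.9, -0.0, 37.2]
ft_force: [-2.0, -3.0, 9.9]
opening: 0.154
grip_force: 41.3
ptr block 54 [20.8 29.2 34.4] [133.1 147.4]
mark y 158 26.6 3
mark y 160 27.1 3
mark y 162 27.7 3
mark y 164 26.0 4
mark y 166 27.2 7
mark y 168 26.8 6
mark y 170 27.6 7
mark y 172 27.4 8
mark y 174 27.8 7
148 [(-15, 186, -6), (-13, 186, -7), (-9, 185, -6), (-7, 120, 0), (-5, 97, 5), (-3, 150, 8), (-1, 88, 4), (1, 144, 1), (3, 65, 0), (5, 106, -3), (7, 186, -7), (9, 187, -6), (11, 186, -6), (13, 186, -6), (15, 187, -6)]
150 [(-15, 186, -6), (-13, 187, -7), (-11, 186, -7), (-9, 184, -6), (-1, 117, 4), (3, 187, -7), (5, 186, -6), (7, 187, -7), (9, 186, -6), (11, 185, -7), (13, 186, -5)]
152 [(-15, 185, -6), (-13, 176, -6), (-11, 184, -6), (-9, 185, -6), (-3, 167, 2), (-1, 144, 5), (1, 187, -7), (3, 185, -6), (5, 186, -7), (7, 186, -7), (9, 186, -6), (11, 185, -6), (15, 186, -6)]
154 [(-15, 175, -5), (-11, 173, -6), (-9, 84, 18), (-1, 95, 5), (1, 129, 0), (5, 132, 0), (7, 136, -2), (9, 175, -6), (11, 99, -1), (13, 123, 0), (15, 173, -5)]
156 [(-15, 103, 0), (-13, 68, 1), (-11, 97, 3), (-9, 51, 0), (-3, 126, 20), (-1, 42, 3), (1, 51, -1), (3, 95, 4), (5, 50, 0), (7, 44, 2), (9, 40, 3), (13, 52, 0), (15, 52, 0)]
```

```bash
python3 -m jog '[0,0,0,0,0,0,0,0,0,0,0,0,0,0.5,0,0,0,0,0,0,1,0,0,0,0,0,0,1,0,0,-0.15,0,0,0,1,0,0,-0.3,0,0,0,1,0,0,-0.45,0,0,0,1,0,0,-0.65,0,0,0,1,0,0,-0.65,0,0,0,1,0,0,-0.65,0,0,0,1]'
python3 - <<'E'
from h import *
import pickle
w=cam("wrist"); pickle.dump(w,open("w11.pkl","wb")); tips2(w)
X,Y,Z=shaker(w); X=X+64.8; f=w["frame"].astype(int)
yel=(f[...,0]-f[...,2]>60)&(X>-20)&(X<100)&(abs(Y-155)<28); v,u=np.nonzero(yel); print("mark px",u.mean(),v.mean())
# warm/steel blade mask: mean x of non-white, per y
for a in range(146,154):
    k=(abs(Y-a)<.6)&(abs(X-27)<14)&(f.mean(-1)<205); print(a,k.sum(),X[k].mean().round(1) if k.any() else "",end=" | ")
E
```

```text
t: 51.2
tool_pos: [0.4877, 0.238, 0.2008]
orientation: [-180.0, -0.2, 37.6]
ft_force: [0.2, 0.3, -1.4]
opening: 0.998
grip_force: 0.0
ptr block 204 [21.4 27.  33.4] [133.9 145.8]
mark y 154 29.5 2
mark y 156 28.6 5
mark y 158 28.2 11
mark y 160 27.8 10
mark y 162 27.4 13
mark y 164 28.0 26
mark y 166 27.7 38
mark y 168 28.0 41
mark y 170 27.5 44
mark y 172 27.8 39
mark y 174 27.9 34
148 [(-15, 218, -4), (-13, 218, -4), (-11, 218, -4), (-9, 218, -4), (-7, 218, -5), (-5, 217, -5), (-3, 218, -5), (-1, 171, 1), (1, 170, 9), (3, 188, 7), (5, 216, -3), (7, 217, -4), (9, 218, -4), (11, 218, -4), (13, 217, -4), (15, 217, -4)]
150 [(-15, 219, -4), (-13, 218, -4), (-11, 218, -4), (-9, 218, -4), (-7, 218, -4), (-5, 218, -4), (-3, 217, -4), (-1, 175, 3), (1, 183, 10), (3, 210, 3), (5, 216, -3), (7, 218, -4), (9, 217, -4), (11, 217, -4), (13, 217, -4), (15, 217, -4)]
152 [(-15, 215, -4), (-13, 218, -4), (-11, 218, -4), (-9, 217, -5), (-7, 216, -4), (-5, 213, -4), (-3, 209, -4), (-1, 162, 5), (1, 181, 9), (3, 209, 4), (5, 214, -3), (7, 217, -5), (9, 217, -5), (11, 217, -5), (13, 217, -4), (15, 216, -5)]
154 [(-15, 161, -2), (-13, 167, -4), (-11, 168, -4), (-9, 162, -4), (-7, 151, -1), (-5, 144, 0), (-3, 137, 1), (-1, 136, 5), (1, 175, 9), (3, 168, 41), (5, 161, 1), (7, 167, -5), (9, 165, -3), (11, 168, -3), (13, 166, -5), (15, 158, -3)]
156 [(-15, 145, -3), (-13, 142, -4), (-11, 144, -3), (-9, 139, -2), (-7, 136, -1), (-5, 160, -4), (-3, 145, -3), (-1, 125, -1), (1, 131, 39), (3, 159, 28), (5, 161, 15), (7, 139, -2), (9, 143, -2), (11, 150, -3), (13, 139, -1), (15, 148, -2)]
mark px 402.72558139534885 101.55813953488372
146 36 27.8 | 147 36 28.0 | 148 11 27.6 | 149 10 27.1 | 150 7 27.1 | 151 11 26.9 | 152 10 26.3 | 153 27 27.3 |
```

```bash
python3 - <<'E'
from h import *
for n in("scene","side"):
    g=cam(n); X,Y,Z=shaker(g)
    for yc in (-54,0,54):
        m=(abs(Y-yc)<28)&(Z>64)&(Z<72)&(X>-30)&(X<50); print(n,yc,m.sum(),np.percentile(X[m],[1,99]).round(1) if m.any() else "",np.percentile(Y[m],[1,99]).round(1) if m.any() else "")
    m=(abs(Y)<60)&(Z>41)&(Z<64)&(X>-62)&(X<-30); h,_=np.histogram(X[m],np.arange(-62,-28,2)); print([(int(x),int(k)) for x,k in zip(np.arange(-62,-30,2),h)]); tins(g)
    P=cloud(g); q=P[(np.hypot(P[...,0]-.468,P[...,1]+.204)<.08)&(P[...,2]>.092)&(P[...,2]<.102)]; print("handle",len(q),q.mean(0))
E
```

```text
scene -54 410 [-6.2 37.8] [-76.4 -32.2]
scene 0 436 [-6.3 37.4] [-22.1  22.1]
scene 54 471 [-6.7 37.6] [34.6 78.8]
[(-62, 2), (-60, 1), (-58, 8), (-56, 23), (-54, 23), (-52, 2), (-50, 3), (-48, 15), (-46, 13), (-44, 3), (-42, 5), (-40, 14), (-38, 31), (-36, 7), (-34, 3), (-32, 3)]
handle 37 [ 0.50215843 -0.24564219  0.09633085]
side -54 175 [-7.8 38.1] [-80.5 -27. ]
side 0 161 [-9.  35.9] [-27.4  19. ]
side 54 142 [-7.9 35. ] [31.4 74.8]
[(-62, 0), (-60, 2), (-58, 12), (-56, 11), (-54, 6), (-52, 1), (-50, 3), (-48, 6), (-46, 1), (-44, 1), (-42, 6), (-40, 18), (-38, 9), (-36, 1), (-34, 0), (-32, 0)]
handle 44 [ 0.499879   -0.25058036  0.0954751 ]
```

```bash
python3 -c "
from plant import sign_off; print(sign_off())"
```

```text
the job is handed in; nothing more can be done
None
```

The job is handed in: by camera, three tins stand clamped on the bed with the indicator finger midway between its marks, the crank is back on its mat, and the pointer is within about 1 mm of the brass mark.

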